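# Chock the trailer, trip the hitch latch and hold the tongue up off the ball

## Task

Unhitch the little trailer: first slide the yellow wheel chock square and flush up against the tyre behind the trailer's near wheel (the one nearer the robot), on the side away from the ball, and leave it there. Then pull the red latch knob out sideways against its spring to free the ball, keep it pulled while you lift the tongue by that knob off the ball, and raise it until the underside of the coupler is about 4 cm above the top of the ball. Finish while still holding the tongue up there, with both wheels on the bench, the chock still behind the wheel, and the tin, ball cover and wrench left alone.

Things in the scene. Friction and masses are not known exactly. Their poses are not given: they have to be found in the camera images.
- trailer: Two-wheeled cargo trailer, red frame, plywood deck, blue tote; loose, about 4.5 kg, 5 to 9 N of it on the ball. Origin: bench level, straight below the coupler cup (the ball). +y runs back along the tongue to the axle, -x to the near wheel and latch knob, +z up. Deck and tote (x within +/-115 mm, 260 mm high) end at y = 575 mm. Raising the tongue turns the trailer about its axle.
- near_wheel (a point): Centre of the near wheel, at trailer x -160, y +500 mm, on the axle 100 mm above the bench. Wheels: black tyres 200 mm across, 40 mm wide, free to turn. The far wheel is its twin at trailer x +160 mm.
- chock_mid (a point): Centre (30 mm up) of the loose yellow wheel chock, 0.6 kg: 56 mm wide (its x), 125 mm long (its y), 60 mm high. It stands behind the near wheel, somewhat turned. The toe (4 mm high) is its -y end; from there a 45 degree face climbs to a flat top, 69 mm long, ending at the heel (+y). Flush on the tyre: its y along the trailer's y, in line with the wheel, centre 108 mm behind the axle.
- ball_mount: Steel ball mount fixed to the bench: base plate and receiver tube 50 to 200 mm from the ball towards its -y, up to 60 mm high, then a shank, a platform (top 57 mm above the bench) and the tow ball. Origin on the bench below the ball.
- ball (a point): Centre of the 50 mm tow ball, 105 mm above the bench (ball top at 130 mm).
- coupler_rim (a point): Point at the centre of the underside of the coupler, the steel cup (70 mm across, its domed top 70 mm above this point) at the front of the tongue that sits on the ball; 31 mm below the ball's centre while it is seated (74 mm above the bench).
- knob (a point): Centre of the red ball knob, 32 mm across, on an upright 11 mm stem; 133 mm above the bench while seated and, latched, 95 mm from the ball's centre towards the trailer's -x. A level rod runs from the stem's foot, 54 mm below the knob's centre, to the coupler. 44 mm free between knob and coupler; all clear above.
- latch (a joint): Travel of the spring latch in m: 0 = closed (plate under the ball, coupler locked on), 0.036 = pulled out to its stop along the trailer's -x; the knob moves with it. The plate is clear of the ball from about 0.030 on. The spring pulls it back with 5 N at 0 and 10 N at the stop. Once the ball is clear, the spring may draw the tongue sideways towards the held knob.
- grease_tin: Green-labelled tin, 72 mm across, 75 mm high, origin under its centre. Leave alone.
- ball_cover: Black plastic ball cover like a cup, 64 mm across, 55 mm high, origin under its centre. Leave alone.
- wrench: Wrench lying on the bench, origin under its middle. Leave alone.
There are look-alikes about, which are no part of the job. Of the things that look like the part that bears chock_mid, take the one that is farthest to the robot's right at the start.

How it is judged:
By the outcome, as a careful person would: the job done as asked, in the order asked, and still so for the second after the job is handed in, while the arm keeps its last pose, push and grip.
It also fails if it takes over 70 s, if anything falls off the work surface, if the arm or the gripper's body presses on something with over 40 N, if the wrist force passes 120 N, or if a joint passes its speed limit or range.

## Robot

A 6-joint arm with a two-finger parallel gripper is mounted at the origin on the work surface. World frame = base frame: x ahead of the robot, y to its left, z up, the work surface at z = 0. Lengths are in m, angles in degrees, forces in N, time in s.
With the tool pointing down it reaches from about 0.35 to 0.875 m from the base axis. Payload 4.2 kg.
Tool frame: the origin (TCP) lies between the finger pads; the fingertips stand 14 mm ahead of it and the grasp point (between the pads) lies 5 mm behind it; x points along the fingers, y is the direction in which the jaws open and shut, and the axes are right-handed (so a half turn about x gives the same grasp; the last joint's range is limited). The gripper opens to 87 mm and grips with 3 to 60 N. Pads are 19 mm wide; open, the fingers measure 117 mm over their backs; the gripper's body (75 mm by 190 mm) begins 51 mm behind the grasp point.
Start: joints at [-48.495, 22.042, 0.453, 0, -68.411, -14.817], TCP at [0.281, -0.558, 0.237] pointing down, gripper open.
Joint ranges: [-179.83, 179.83], [-69.29, 118.12], [-61.27, 80.66], [-181.25, 117.63], [-171.15, -9.14], [-177.46, 177.46]. Speed limits (degrees/s): [159.86, 159.86, 180, 180, 180, 180].

## Interface

Orientations are given as a 3x3 rotation matrix whose columns are the frame's x, y, z axes.
In Python, from station import r, imaging, job gives the robot as it stands. The module is installed in compiled form; this text tells all that it offers.
- The arm moves only by the tool apply_moves, never from a script. Its arguments are lists of equal length, an entry for each row: "xyz": the shift along the tool's x, y, z in m, a list of three; "twist": the turn about the tool's x in degrees; "claw": the opening, from 0 (shut) to 1 (fully open). A call has 1 to 12 rows; each row shifts and turns the pose as measured when the row begins, along the tool's axes as they then stand; what a row does not reach is not made up. A row lasts 1/10 s, in which the tool goes at most 50 mm and 8.59 degrees, less where a joint would pass 70% of its speed; a pose out of reach is approached as far as the arm can. A call is refused whole if a number of a shift passes 0.05 or a number of a turn 8.59, either way. A call with a gripper value outside its range is refused whole. The fingers move at their own pace and stop on an object; the grip force is fixed at half the most. Time passes only in rows, so rows that do not move let the fingers close. It gives the time, the measured TCP pose, the force and the opening at its end, in the units of the state.
- r.sense(): the state, without advancing time (a new reading comes with each control period).
- imaging.capture(name): name is "scene" or "top"; returns a dict with "pixels" (480x640x3 uint8, red, green, blue), "mtx" (3x3 intrinsics, pixels), "view" (4x4, takes a point from world to camera coordinates). Camera axes: x right, y down, z forward; pixel columns grow to the right and rows downward; lengths in m; the calibration is good to about 2 mm. A picture is of the moment at which its call begins. There is no depth.
- job.finish_job(): hands the job in, once; it reports no verdict.
Trained networks look in a picture, given as the dict that the camera call returned (one of the last four; its "shot" number tells which), for a name from the list of things; names that differ only in an ending like _2 or _b are one class to them, and where a whole thing is asked for, a point or a joint stands for the part that bears it (a point fixed in the world has none). Each returns a list of dicts, best first, with "p" (0 to 1); they miss things now and then, are a little off and sometimes report something else, mostly with a low value. They report only what shows in the picture. A call takes as long as a camera call. They do not tell look-alikes from the thing itself.
- imaging.regions_of(query, picture): "mask" (480x640 bool, what is visible of it) and "centre" ([column, row] in pixels, amid what is visible of it).
The state is a dict: "time_s": time; "joints": joint angles; "joint_velocities": joint speeds; "effort": joint torques, N m; "tcp_pos": TCP position; "ee_rot": TCP orientation; "wrist_force": force on the tool from outside, world axes, zero at the start; "moment": the same for the moment, N m; "gripper_width": opening from 0.0 (shut) to 1.0 (fully open).
Only numpy, scipy, OpenCV 4.12 (cv2) and the standard library are available. Lean on these libraries where they do the work, as an engineer would, in place of code of your own. Each camera call takes 0.05 s, during which the arm holds its last target.

## Working session

There is one attempt and no reset: what is moved stays moved. The work goes in short steps, Python scripts to look and compute and a tool call to move; the robot and the scene stay as the last step left them, time stands still between calls to the robot, and variables do not carry over. Pictures are saved under pics/ and viewed, and the job is handed in when it is done.

Besides the shell and the picture viewer there is one more tool, called after "Call:" by a JSON object that holds its "name" and its "arguments", one argument or row to a line. apply_moves: Moves the arm, as the interface text tells. Its arguments: {"type":"object","properties":{"xyz":{"type":"array","items":{"type":"array","items":{"type":"number"}}},"twist":{"type":"array","items":{"type":"number"}},"claw":{"type":"array","items":{"type":"number"}}},"required":["xyz","twist","claw"]}

```bash
mkdir -p pics; cat > h.py <<'E'
from station import r, imaging, job
import numpy as np, cv2
def save(p,name,crop=None,scale=1):
    im=p["pixels"][:,:,::-1]
    if crop: im=im[crop[1]:crop[3],crop[0]:crop[2]]
    im=cv2.resize(np.ascontiguousarray(im),None,fx=scale,fy=scale,interpolation=cv2.INTER_CUBIC)
    cv2.imwrite("pics/"+name,im)
def ray(p,uv):
    K=np.array(p["mtx"]);V=np.array(p["view"]);R=V[:3,:3];t=V[:3,3]
    d=R.T@np.linalg.solve(K,[uv[0],uv[1],1]);return -R.T@t,d
def onz(p,uv,z):
    c,d=ray(p,uv);return c+d*(z-c[2])/d[2]
def proj(p,X):
    X=np.atleast_2d(X);K=np.array(p["mtx"]);V=np.array(p["view"])
    c=X@V[:3,:3].T+V[:3,3];q=c@K.T;return q[:,:2]/q[:,2:]
E
python3 - <<'E'
from h import *
np.set_printoptions(precision=3,suppress=True)
a=imaging.capture("scene");b=imaging.capture("top")
save(a,"s0.png");save(b,"t0.png")
for n,p in(("s",a),("t",b)):
    print(n,np.array(p["mtx"]).tolist(),np.array(p["view"]).round(3).tolist())
    for q in["trailer","near_wheel","chock_mid","ball_mount","knob","coupler_rim","ball","grease_tin","ball_cover","wrench"]:
        for m in imaging.regions_of(q,p):
            print(n,q,round(m["p"],2),np.round(m["centre"]),m["mask"].sum(),onz(p,m["centre"],0.0))
s=r.sense();print({k:np.round(v,3).tolist() for k,v in s.items()})
E
```

```text
s [[435.58334645203405, 0.0, 316.97980409272856], [0.0, 435.58334645203405, 243.0448693991351], [0.0, 0.0, 1.0]] [[0.766, 0.643, -0.014, -0.497], [0.53, -0.643, -0.553, -0.147], [-0.365, 0.416, -0.833, 1.438], [0.0, 0.0, 0.0, 1.0]]
s trailer 0.69 [323. 292.] 19907 [0.62  0.063 0.   ]
s chock_mid 0.78 [367. 135.] 737 [0.334 0.658 0.   ]
s chock_mid 0.77 [386. 172.] 871 [0.494 0.555 0.   ]
s chock_mid 0.74 [362. 202.] 561 [0.508 0.399 0.   ]
s chock_mid 0.7 [412. 210.] 919 [0.65  0.472 0.   ]
s ball_mount 0.62 [174. 450.] 3740 [ 0.614 -0.476  0.   ]
s knob 0.66 [178. 372.] 212 [ 0.477 -0.349  0.   ]
s coupler_rim 0.8 [320. 291.] 19922 [0.609 0.062 0.   ]
s ball 0.78 [173. 454.] 3796 [ 0.617 -0.484  0.   ]
s grease_tin 0.66 [212. 349.] 815 [ 0.501 -0.253  0.   ]
s grease_tin 0.36 [241. 302.] 533 [ 0.46  -0.107  0.   ]
s ball_cover 0.64 [241. 302.] 509 [ 0.462 -0.108 -0.   ]
s wrench 0.57 [298. 381.] 390 [ 0.73  -0.169  0.   ]
s wrench 0.52 [176. 452.] 3755 [ 0.619 -0.476  0.   ]
t [[475.8370049551762, 0.0, 308.6527328959768], [0.0, 475.8370049551762, 234.08050789027044], [0.0, 0.0, 1.0]
[... 589 characters left out ...]
0.689 0.047 0.   ]
t ball 0.79 [529. 210.] 2274 [ 0.609 -0.495  0.   ]
t grease_tin 0.71 [333. 185.] 19594 [0.695 0.043 0.   ]
t grease_tin 0.64 [449. 246.] 721 [ 0.514 -0.267  0.   ]
t ball_cover 0.83 [396. 262.] 433 [ 0.474 -0.12   0.   ]
t wrench 0.77 [407. 167.] 178 [ 0.742 -0.167  0.   ]
{'time_s': 1.1, 'joints': [-48.496, 22.041, 0.453, -0.001, -68.41, -14.816], 'joint_velocities': [-0.013, -0.002, -0.039, 0.007, -0.032, 0.083], 'effort': [0.0, -39.048, 18.763, 4.225, 0.016, -0.0], 'tcp_pos': [0.281, -0.558, 0.237], 'ee_rot': [[0.0, -0.449, 0.893], [-0.0, 0.893, 0.449], [-1.0, -0.0, 0.0]], 'wrist_force': [0.071, 0.608, -0.563], 'moment': [-0.035, -0.009, 0.039], 'gripper_width': 0.997}
```

View pics/s0.png

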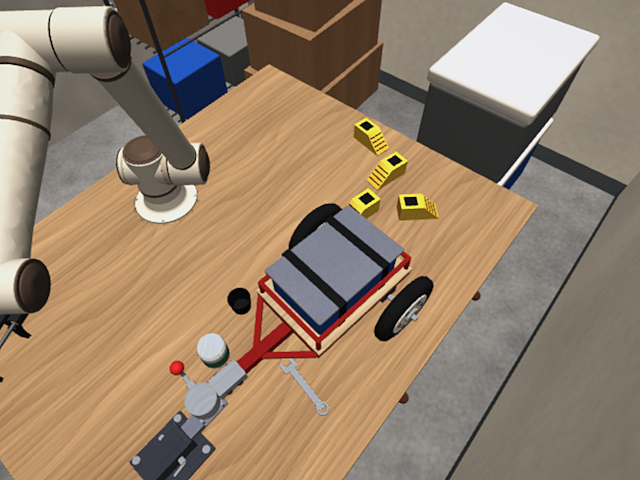

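View pics/t0.png

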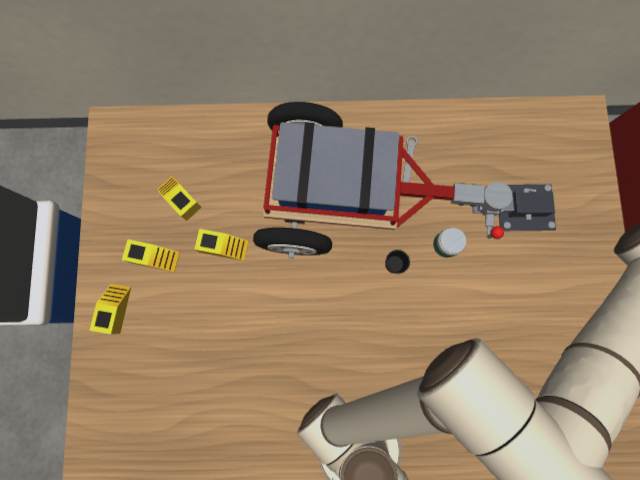

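```bash
python3 - <<'E'
from h import *
a=imaging.capture("scene");b=imaging.capture("top")
np.save("p.npy",[a,b],allow_pickle=True)
save(b,"t1.png",(180,200,340,280),5);save(b,"t2.png",(430,160,570,260),5.5);save(a,"s1.png",(270,160,450,290),4.4);save(a,"s2.png",(130,320,270,480),3.7)
E
```

```text
(no output)
```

View pics/t1.png

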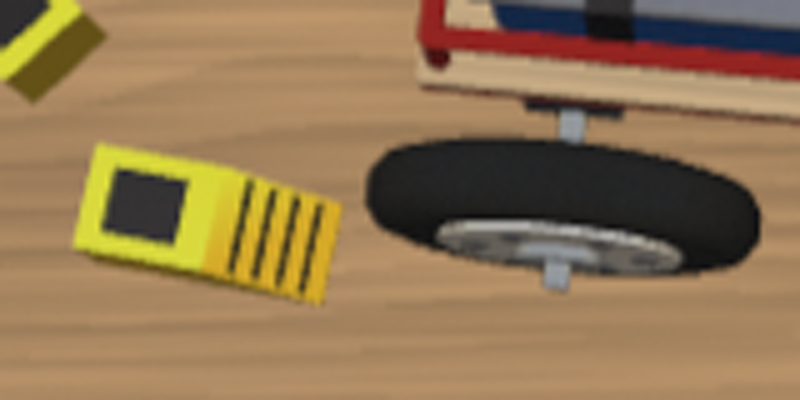

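View pics/t2.png

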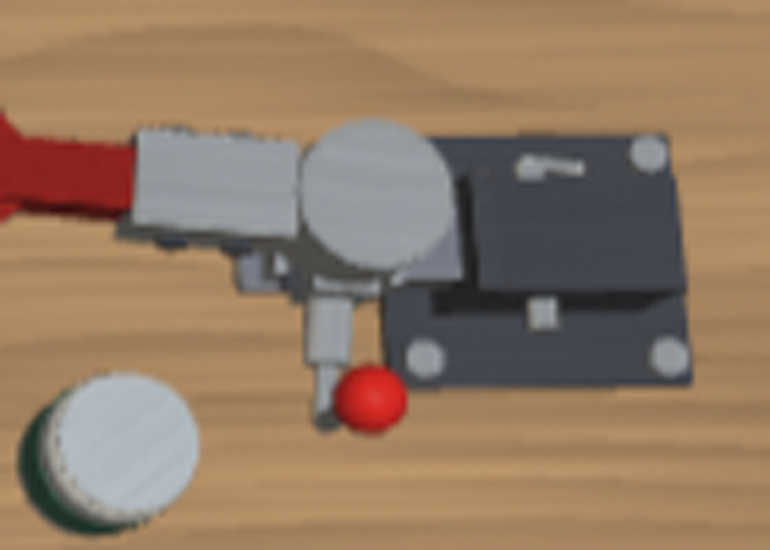

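View pics/s1.png

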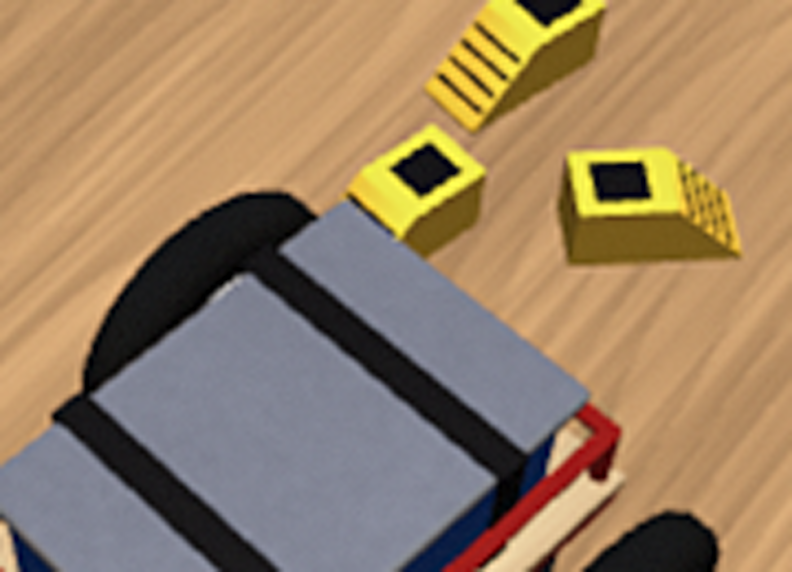

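View pics/s2.png

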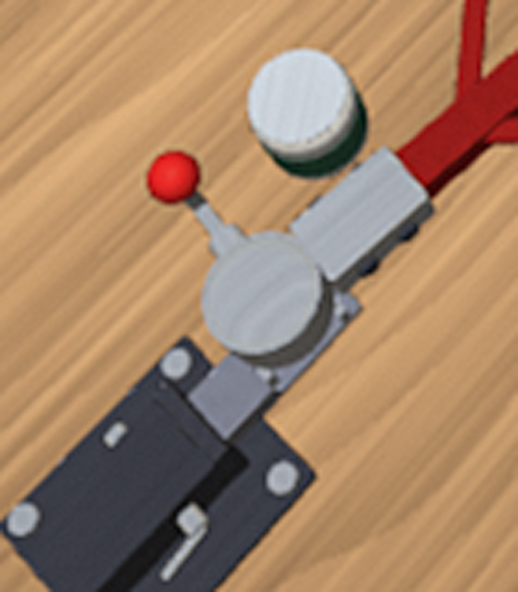

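```bash
cat > fit.py <<'E'
from h import *
from scipy.optimize import least_squares
np.set_printoptions(precision=4,suppress=True)
def fitchock(T,px,guess):
    # px: heel corners (far x+, near x-), toe (x+, x-)
    L=np.array([[.028,.0625,.06],[-.028,.0625,.06],[.028,-.0625,.004],[-.028,-.0625,.004]])
    def f(v):
        c,s=np.cos(v[2]),np.sin(v[2]);M=np.array([[c,-s,0],[s,c,0],[0,0,1]])
        return (proj(T,L@M.T+[v[0],v[1],0])-px).ravel()
    return least_squares(f,guess)
E
python3 - <<'E'
from fit import *
A,B=np.load("p.npy",allow_pickle=True)
def tri(ua,ub):
    M=[];b=[]
    for p,u in((A,ua),(B,ub)):
        c,d=ray(p,u);d/=np.linalg.norm(d);P=np.eye(3)-np.outer(d,d);M.append(P);b.append(P@c)
    X=np.linalg.lstsq(np.vstack(M),np.hstack(b),rcond=None)[0];return X
print("knob",tri((177,367.8),(497.3,232.5)),"dome",tri((200.8,400.3),(498.5,195.1)))
th=np.linspace(0,2*np.pi,180)
def cyl(x0):return np.vstack([np.c_[np.full(180,x0+d),.5+rr*np.cos(th),.1+rr*np.sin(th)] for d,rr in((-.02,.092),(.02,.092),(-.012,.1),(.012,.1))])
def tf(v,L):
    c,s=np.cos(v[2]),np.sin(v[2]);M=np.array([[c,-s,0],[s,c,0],[0,0,1]]);return L@M.T+[v[0],v[1],0]
def f(v):
    e=[]
    k=tf(v,np.array([[-.095,0,.133],[0,0,.144]]))
    e+=list((proj(B,k)-[[497.3,232.5],[498.5,195.1]]).ravel());e+=list((proj(A,k)-[[177,367.8],[200.8,400.3]]).ravel())
    w=proj(B,tf(v,cyl(-.16)));e+=[w[:,0].min()-253.2,w[:,0].max()-332.2,w[:,1].min()-227.6,w[:,1].max()-255]
    return np.array(e)
s=least_squares(f,[.6,-.44,0]);v=s.x
print("trailer",v,np.degrees(v[2]),"res",s.fun)
px=np.array([[97,143],[75,248],[341,203],[320,305]])/5+[180,200]
c=fitchock(B,px,[.5,.36,0]);print("chock",c.x,np.degrees(c.x[2]),c.fun)
print("target",tf(v,np.array([[-.16,.608,.03],[-.16,.5,.1],[0,0,0]])))
E
```

```text
knob [ 0.5256 -0.3493  0.128 ] dome [ 0.6212 -0.3624  0.1256]
trailer [ 0.622  -0.3592 -0.1071] -6.1356216579939575 res [ 0.0147 -1.4418  1.0136 -2.5045 -0.646  -0.0935 -1.237  -2.9261 -0.496
  0.4864 -0.9334  1.1188]
chock [ 0.525  0.347 -0.203] -11.631683057191083 [-0.1387  0.1431 -0.5281 -0.1746  0.3565  0.2192  0.3378 -0.1948]
target [[ 0.5279  0.2624  0.03  ]
 [ 0.5163  0.155   0.1   ]
 [ 0.622  -0.3592  0.    ]]
```

Top view: the four chocks are at (219,246), (178,200), (151,254) and (112,313). The one at (219,246) has the smallest y, so it is farthest to the robot's right. It also stands just behind the near wheel, and the crop confirms both. Next I move over to it.

Call:
{"name": "apply_moves", "arguments": {
  "xyz": [
    [-0.03,0.02,0.02],
    [0,0.036,0.032],
    [0,0.036,0.032],
    [0,0.036,0.032],
    [0,0.036,0.032],
    [0,0.036,0.032],
    [0,0.036,0.032],
    [0,0.036,0.032],
    [0,0.036,0.032],
    [0,0.036,0.032],
    [0,0.036,0.032],
    [0,0.036,0.032]
  ],
  "twist": [0,0,0,0,0,0,0,0,0,0,0,0],
  "claw": [1,1,1,1,1,1,1,1,1,1,1,1]
}}

```text
time_s: 2.4
tcp_pos: [0.4315, -0.0062, 0.2689]
ee_rot: [[0.009, -0.44, 0.898], [0.0, 0.898, 0.44], [-1.0, -0.004, 0.008]]
wrist_force: [0.9, -0.4, 0.6]
gripper_width: 1.0
```

Call:
{"name": "apply_moves", "arguments": {
  "xyz": [
    [0,0.0345,0.0295],
    [0,0.0345,0.0295],
    [0,0.0345,0.0295],
    [0,0.0345,0.0295],
    [0,0.0345,0.0295],
    [0,0.0345,0.0295],
    [0,0.0345,0.0295],
    [0,0.0345,0.0295],
    [0,0.0345,0.0295],
    [0,0,0],
    [0,0,0],
    [0,0,0]
  ],
  "twist": [0,0,0,0,0,0,0,0,0,-8.5,-8.5,-8.5],
  "claw": [1,1,1,1,1,1,1,1,1,1,1,1]
}}

```text
time_s: 3.6
tcp_pos: [0.5333, 0.4156, 0.2697]
ee_rot: [[0.014, -0.793, 0.609], [0.001, 0.609, 0.793], [-1.0, -0.01, 0.009]]
wrist_force: [-0.4, -0.9, -0.2]
gripper_width: 0.996
```

Call:
{"name": "apply_moves", "arguments": {
  "xyz": [
    [0,0,0],
    [0,0,0],
    [0,0,0],
    [0,0,0]
  ],
  "twist": [-8.5,-8.5,-8,0],
  "claw": [1,1,1,1]
}}

```text
time_s: 4.0
tcp_pos: [0.5331, 0.4163, 0.2685]
ee_rot: [[0.012, -0.978, 0.207], [-0.0, 0.207, 0.978], [-1.0, -0.012, 0.002]]
wrist_force: [-0.5, -0.0, -0.7]
gripper_width: 0.995
```

```bash
cat >> h.py <<'E'
def todo(xy,z,yaw):
    s=r.sense();R=np.array(s["ee_rot"]);p=np.array(s["tcp_pos"])
    d=np.array([xy[0],xy[1],z])-p; a=np.degrees(np.arctan2(R[1,1],R[0,1]))
    t=(a-yaw+90)%180-90
    print("t",s["time_s"],"tcp",p.round(4),"yaw",a.round(2),"tool delta",(R.T@d).round(4),"twist",t.round(2),"F",np.round(s["wrist_force"],1),"w",round(s["gripper_width"],3))
E
python3 - <<'E'
from fit import *
B=imaging.capture("top");save(B,"t3.png",(160,150,360,290),4)
A=imaging.capture("scene");save(A,"s3.png")
todo((.5337,.3891),.035,-11.6)
E
```

```text
t 4.1 tcp [0.5331 0.4162 0.2685] yaw 167.85 tool delta [ 0.2335 -0.0035 -0.027 ] twist -0.55 F [ 0.3  0.2 -0.3] w 0.998
```

View pics/t3.png

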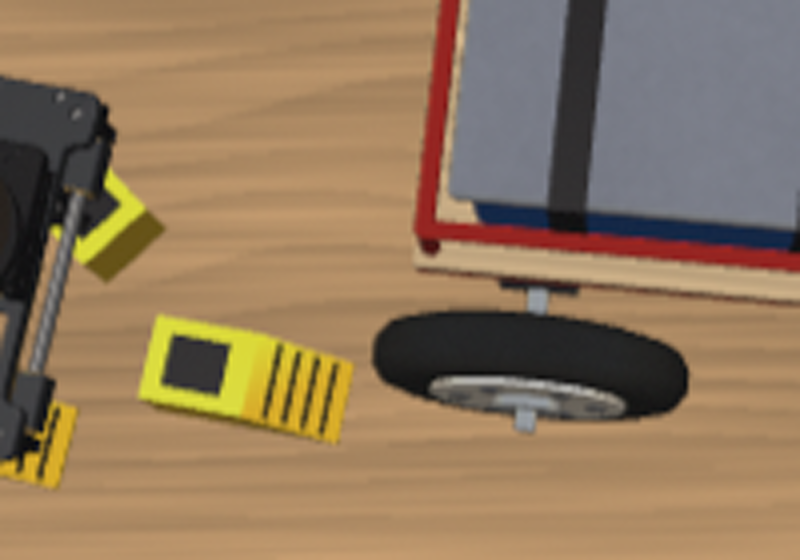

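View pics/s3.png

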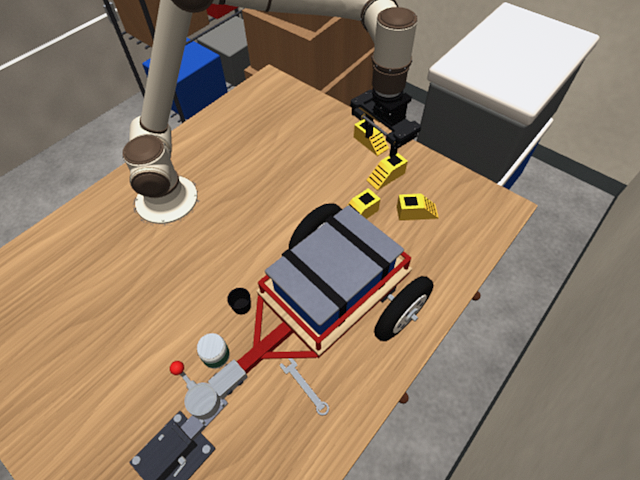

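Call:
{"name": "apply_moves", "arguments": {
  "xyz": [
    [0.02,-0.0035,-0.027],
    [0.045,0,0],
    [0.045,0,0],
    [0.045,0,0],
    [0.04,0,0],
    [0.02,0,0],
    [0,0,0]
  ],
  "twist": [-0.5,0,0,0,0,0,0],
  "claw": [1,1,1,1,1,1,1]
}}

```text
time_s: 4.8
tcp_pos: [0.5367, 0.3901, 0.0506]
ee_rot: [[0.02, -0.975, 0.22], [0.007, 0.22, 0.975], [-1.0, -0.018, 0.011]]
wrist_force: [-0.0, -0.9, 0.3]
gripper_width: 1.0
```

```bash
python3 - <<'E'
from fit import *
todo((.5337,.3891),.034,-11.6)
A=imaging.capture("scene");save(A,"s4.png",(300,80,460,260),3.2)
E
```

```text
t 4.8 tcp [0.5367 0.3901 0.0506] yaw 167.27 tool delta [ 0.0166  0.003  -0.0018] twist -1.13 F [-0.  -0.9  0.3] w 1.0
```

View pics/s4.png

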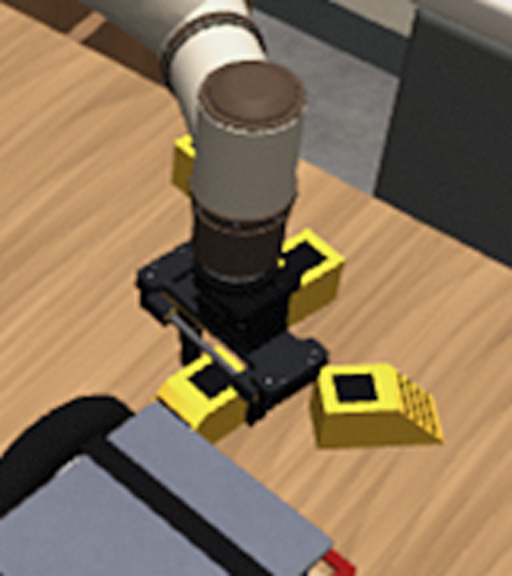

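Call:
{"name": "apply_moves", "arguments": {
  "xyz": [
    [0.016,0.003,-0.002],
    [0.001,0,0],
    [0,0,0],
    [0,0,0],
    [0,0,0],
    [0,0,0]
  ],
  "twist": [-1,0,0,0,0,0],
  "claw": [1,1,0.5,0.5,0.5,0.5]
}}

```text
time_s: 5.45
tcp_pos: [0.5393, 0.3944, 0.0454]
ee_rot: [[0.035, -0.978, 0.204], [0.02, 0.205, 0.979], [-0.999, -0.03, 0.027]]
wrist_force: [-0.1, 0.9, 0.5]
gripper_width: 0.722
```

```bash
python3 - <<'E'
from fit import *
todo((.5337,.3891),.034,-11.6)
B=imaging.capture("top");save(B,"t5.png",(180,200,340,280),5)
E
```

```text
t 5.45 tcp [0.5393 0.3944 0.0454] yaw 168.17 tool delta [ 0.0111  0.0047 -0.0066] twist -0.23 F [-0.1  0.9  0.5] w 0.722
```

View pics/t5.png

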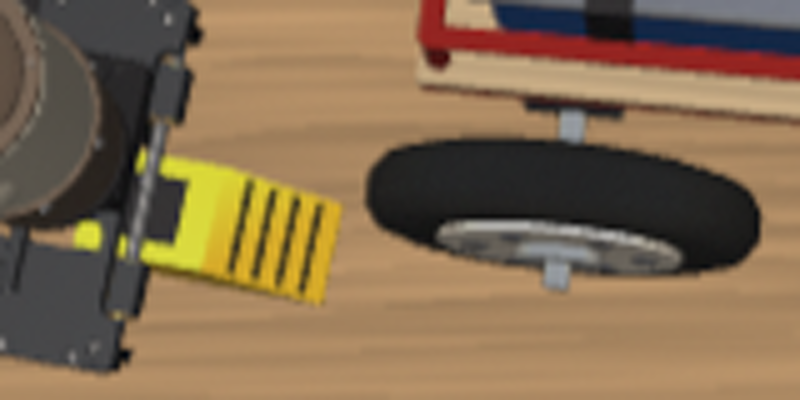

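Call:
{"name": "apply_moves", "arguments": {
  "xyz": [
    [0.01,0.003,-0.006]
  ],
  "twist": [0],
  "claw": [0.72]
}}

```text
time_s: 5.6
tcp_pos: [0.5363, 0.3909, 0.0368]
ee_rot: [[0.038, -0.978, 0.204], [0.024, 0.205, 0.979], [-0.999, -0.032, 0.031]]
wrist_force: [0.8, 0.6, 0.5]
gripper_width: 0.701
```

Call:
{"name": "apply_moves", "arguments": {
  "xyz": [
    [0,0,0]
  ],
  "twist": [0],
  "claw": [0.72]
}}

```text
time_s: 5.7
tcp_pos: [0.5352, 0.3894, 0.0351]
ee_rot: [[0.035, -0.978, 0.204], [0.022, 0.205, 0.978], [-0.999, -0.03, 0.028]]
wrist_force: [0.2, 0.4, 0.6]
gripper_width: 0.709
```

Call:
{"name": "apply_moves", "arguments": {
  "xyz": [
    [0,0,0]
  ],
  "twist": [0],
  "claw": [0.72]
}}

```text
time_s: 5.8
tcp_pos: [0.5352, 0.3892, 0.0349]
ee_rot: [[0.035, -0.978, 0.204], [0.021, 0.205, 0.979], [-0.999, -0.03, 0.028]]
wrist_force: [0.5, 0.2, 0.2]
gripper_width: 0.719
```

```bash
python3 - <<'E'
from fit import *
todo((.5337,.3891),.034,-11.6)
s=r.sense();print({k:np.round(s[k],3).tolist() for k in s})
E
```

```text
t 5.8 tcp [0.5352 0.3892 0.0349] yaw 168.16 tool delta [ 0.0008  0.0015 -0.0004] twist -0.24 F [0.5 0.2 0.2] w 0.719
{'time_s': 5.8, 'joints': [50.355, 35.402, -9.21, 1.15, -43.16, -62.995], 'joint_velocities': [-0.244, 0.519, -1.596, -0.556, 0.259, 0.005], 'effort': [-0.028, -45.462, 14.158, 3.174, 0.012, 0.002], 'tcp_pos': [0.535, 0.389, 0.035], 'ee_rot': [[0.035, -0.978, 0.204], [0.021, 0.205, 0.979], [-0.999, -0.03, 0.028]], 'wrist_force': [0.532, 0.223, 0.242], 'moment': [0.004, 0.132, -0.01], 'gripper_width': 0.719}
```

Call:
{"name": "apply_moves", "arguments": {
  "xyz": [
    [0,0.0015,0],
    [0,0,0],
    [0,0,0],
    [0,0,0]
  ],
  "twist": [0,0,0,0],
  "claw": [0.5,0.5,0.5,0.5]
}}

```text
time_s: 6.2
tcp_pos: [0.5342, 0.3898, 0.0349]
ee_rot: [[0.036, -0.978, 0.204], [0.022, 0.205, 0.978], [-0.999, -0.031, 0.029]]
wrist_force: [-0.1, -0.7, -0.3]
gripper_width: 0.642
```

```bash
python3 - <<'E'
from fit import *
A,B0=np.load("p.npy",allow_pickle=True)
todo((.5337,.3891),.034,-11.6)
B=imaging.capture("top");save(B,"t6.png",(180,200,340,280),5)
E
```

```text
t 6.2 tcp [0.5342 0.3898 0.0349] yaw 168.15 tool delta [ 0.0009  0.0004 -0.0008] twist -0.25 F [-0.1 -0.7 -0.3] w 0.642
```

View pics/t6.png

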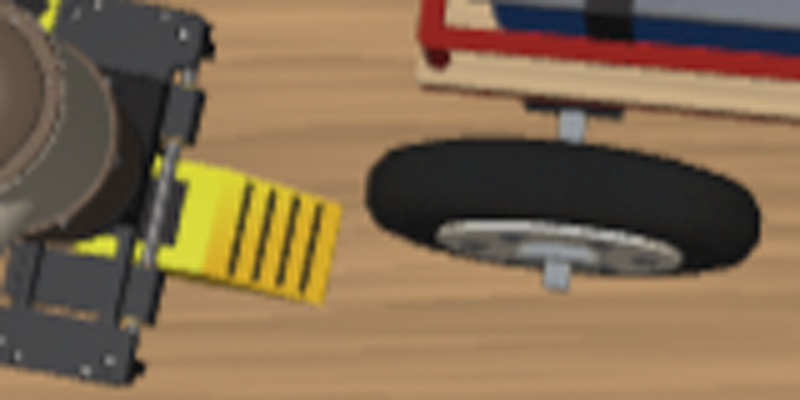

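Call:
{"name": "apply_moves", "arguments": {
  "xyz": [
    [0,0,0],
    [0,0,0],
    [-0.0003,-0.001,-0.01],
    [-0.0003,-0.001,-0.01],
    [-0.0003,-0.001,-0.01],
    [-0.0003,-0.001,-0.01],
    [-0.0003,-0.001,-0.01],
    [-0.0003,-0.001,-0.01],
    [0,0,0],
    [0,0,0]
  ],
  "twist": [-3,-2.7,0,0,0,0,0,0,0,0],
  "claw": [0.5,0.5,0.5,0.5,0.5,0.5,0.5,0.5,0.5,0.5]
}}

```text
time_s: 7.25
tcp_pos: [0.5331, 0.3262, 0.035]
ee_rot: [[0.037, -0.994, 0.107], [0.026, 0.108, 0.994], [-0.999, -0.034, 0.03]]
wrist_force: [-0.9, 2.5, -0.4]
gripper_width: 0.644
```

```bash
python3 - <<'E'
from fit import *
todo((.5326,.3059),.035,-6.14)
B=imaging.capture("top");save(B,"t7.png",(180,200,340,280),5)
E
```

```text
t 7.25 tcp [0.5331 0.3262 0.035 ] yaw 173.82 tool delta [-0.0006 -0.0016 -0.0203] twist -0.04 F [-0.9  2.5 -0.4] w 0.644
```

View pics/t7.png

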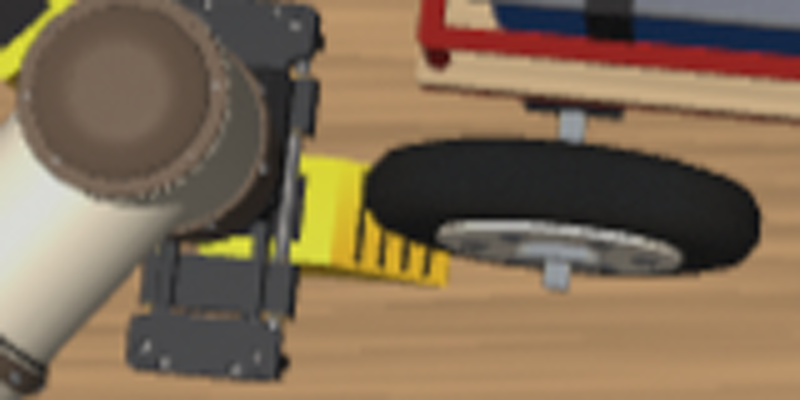

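Call:
{"name": "apply_moves", "arguments": {
  "xyz": [
    [-0.0002,-0.0008,-0.008],
    [-0.0002,-0.0008,-0.007],
    [0,0,0],
    [0,0,0]
  ],
  "twist": [0,0,0,0],
  "claw": [0.5,0.5,0.5,0.5]
}}

```text
time_s: 7.7
tcp_pos: [0.5334, 0.3107, 0.035]
ee_rot: [[0.037, -0.994, 0.105], [0.026, 0.106, 0.994], [-0.999, -0.034, 0.03]]
wrist_force: [0.4, 2.2, -0.7]
gripper_width: 0.646
```

Call:
{"name": "apply_moves", "arguments": {
  "xyz": [
    [0,0,-0.002],
    [0,0,0]
  ],
  "twist": [0,0],
  "claw": [0.5,0.5]
}}

```text
time_s: 7.9
tcp_pos: [0.5333, 0.3089, 0.035]
ee_rot: [[0.037, -0.994, 0.105], [0.027, 0.106, 0.994], [-0.999, -0.034, 0.031]]
wrist_force: [0.9, 0.9, -0.7]
gripper_width: 0.642
```

```bash
python3 - <<'E'
from fit import *
todo((.5326,.3059),.035,-6.14)
B=imaging.capture("top");save(B,"t8.png",(180,200,340,280),5)
E
```

```text
t 7.9 tcp [0.5333 0.3089 0.035 ] yaw 173.92 tool delta [-0.0001  0.0003 -0.0031] twist 0.06 F [ 0.9  0.9 -0.7] w 0.642
```

View pics/t8.png

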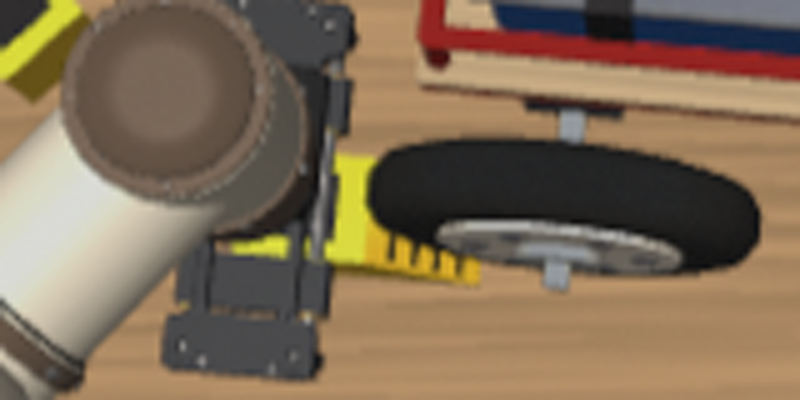

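Call:
{"name": "apply_moves", "arguments": {
  "xyz": [
    [0,0,-0.0015],
    [0,0,0]
  ],
  "twist": [0,0],
  "claw": [0.5,0.5]
}}

```text
time_s: 8.15
tcp_pos: [0.5333, 0.3077, 0.035]
ee_rot: [[0.038, -0.994, 0.104], [0.027, 0.105, 0.994], [-0.999, -0.035, 0.031]]
wrist_force: [1.3, 0.4, -0.3]
gripper_width: 0.644
```

Call:
{"name": "apply_moves", "arguments": {
  "xyz": [
    [0,0,-0.0015],
    [0,0,0]
  ],
  "twist": [0,0],
  "claw": [0.5,0.5]
}}

```text
time_s: 8.35
tcp_pos: [0.5332, 0.3064, 0.035]
ee_rot: [[0.038, -0.994, 0.104], [0.027, 0.105, 0.994], [-0.999, -0.035, 0.031]]
wrist_force: [1.3, 0.9, -0.9]
gripper_width: 0.646
```

Call:
{"name": "apply_moves", "arguments": {
  "xyz": [
    [0,0,-0.0015],
    [0,0,0]
  ],
  "twist": [0,0],
  "claw": [0.5,0.5]
}}

```text
time_s: 8.55
tcp_pos: [0.5332, 0.306, 0.0352]
ee_rot: [[0.039, -0.994, 0.104], [0.03, 0.106, 0.994], [-0.999, -0.036, 0.034]]
wrist_force: [0.1, 0.8, -1.3]
gripper_width: 0.641
```

Call:
{"name": "apply_moves", "arguments": {
  "xyz": [
    [0,0,-0.003]
  ],
  "twist": [0],
  "claw": [0.5]
}}

```text
time_s: 8.65
tcp_pos: [0.5335, 0.3054, 0.0355]
ee_rot: [[0.042, -0.994, 0.105], [0.034, 0.106, 0.994], [-0.999, -0.038, 0.038]]
wrist_force: [-3.2, 13.0, -1.3]
gripper_width: 0.648
```

```bash
python3 - <<'E'
from fit import *
todo((.5326,.3059),.035,-6.14)
B=imaging.capture("top");save(B,"t9.png",(180,160,340,280),5)
A=imaging.capture("scene");save(A,"s9.png",(270,140,450,290),4.4)
todo((.5326,.3059),.035,-6.14)
E
```

```text
t 8.65 tcp [0.5335 0.3054 0.0355] yaw 173.9 tool delta [0.0004 0.001  0.0004] twist 0.04 F [-3.2 13.  -1.3] w 0.648
t 8.75 tcp [0.5335 0.3053 0.0355] yaw 173.91 tool delta [0.0005 0.001  0.0005] twist 0.05 F [-1.6  7.  -1.7] w 0.646
```

View pics/t9.png

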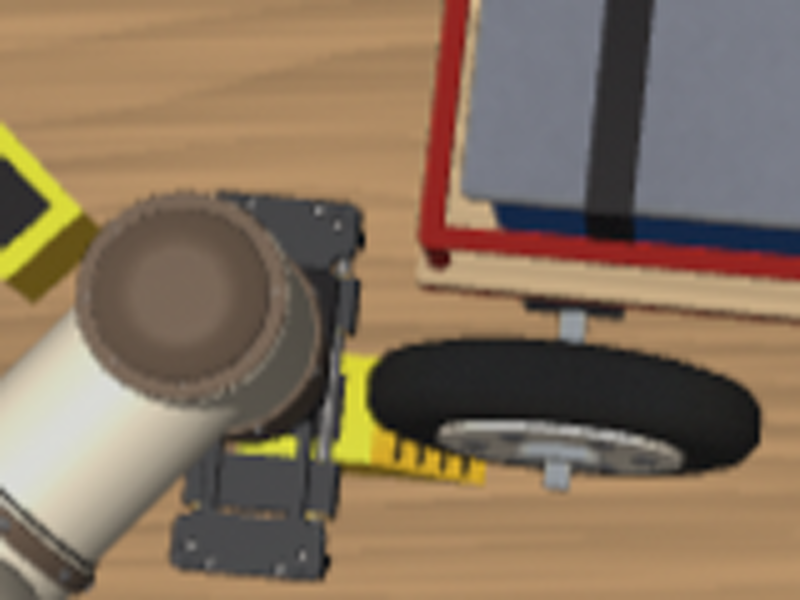

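View pics/s9.png

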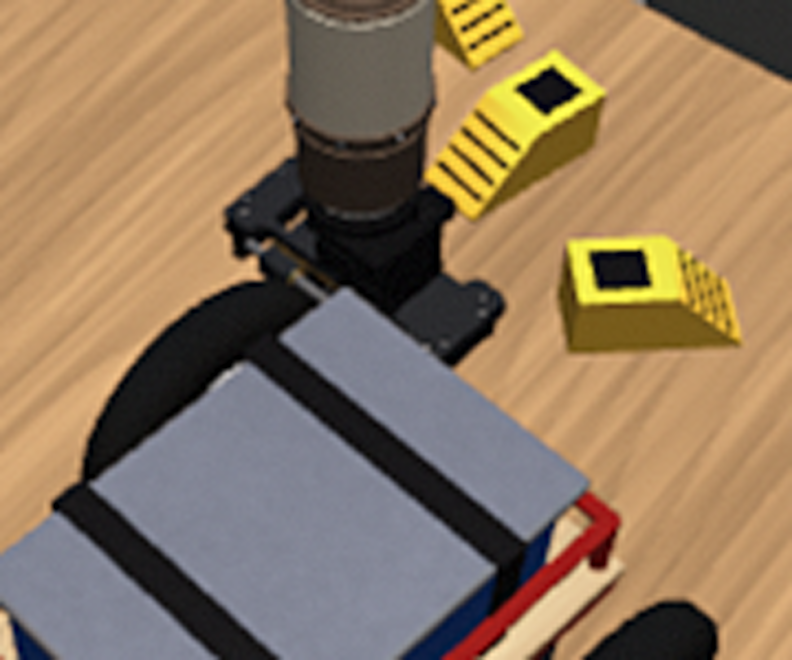

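Call:
{"name": "apply_moves", "arguments": {
  "xyz": [
    [0,0,0],
    [0,0,0],
    [0,0,0],
    [0,0,0],
    [0,0,0]
  ],
  "twist": [0,0,0,0,0],
  "claw": [0.8,1,1,1,1]
}}

```text
time_s: 9.25
tcp_pos: [0.5323, 0.3022, 0.035]
ee_rot: [[0.038, -0.994, 0.104], [0.029, 0.105, 0.994], [-0.999, -0.035, 0.032]]
wrist_force: [0.2, 0.5, -0.5]
gripper_width: 0.972
```

Call:
{"name": "apply_moves", "arguments": {
  "xyz": [
    [-0.015,0,0.001],
    [-0.03,0,0.002],
    [-0.04,0,0.003],
    [-0.045,0,0.003],
    [-0.045,0,0.003],
    [-0.045,0,0.003],
    [-0.04,0,0.003],
    [0,0,0]
  ],
  "twist": [0,0,0,0,0,0,0,0],
  "claw": [1,1,1,1,1,1,1,1]
}}

```text
time_s: 10.05
tcp_pos: [0.5236, 0.3094, 0.3034]
ee_rot: [[0.032, -0.994, 0.107], [0.02, 0.108, 0.994], [-0.999, -0.03, 0.023]]
wrist_force: [1.0, 0.3, -0.5]
gripper_width: 1.003
```

Call:
{"name": "apply_moves", "arguments": {
  "xyz": [
    [0,0.02,0],
    [0,0.04,0],
    [0,0.04,0],
    [0,0,0]
  ],
  "twist": [0,0,0,0],
  "claw": [1,1,1,1]
}}

```text
time_s: 10.45
tcp_pos: [0.4217, 0.3189, 0.2997]
ee_rot: [[0.032, -0.993, 0.111], [0.021, 0.112, 0.993], [-0.999, -0.029, 0.024]]
wrist_force: [0.7, 1.1, 1.2]
gripper_width: 1.003
```

```bash
python3 - <<'E'
from fit import *
todo((.43,.3),.3,-6.14)
B=imaging.capture("top");save(B,"t10.png",(180,160,340,280),5)
A=imaging.capture("scene");save(A,"s10.png",(270,140,450,290),4.4)
E
```

```text
t 10.45 tcp [0.4217 0.3189 0.2997] yaw 173.56 tool delta [-0.0004 -0.0104 -0.0178] twist -0.3 F [0.7 1.1 1.2] w 1.003
```

View pics/t10.png

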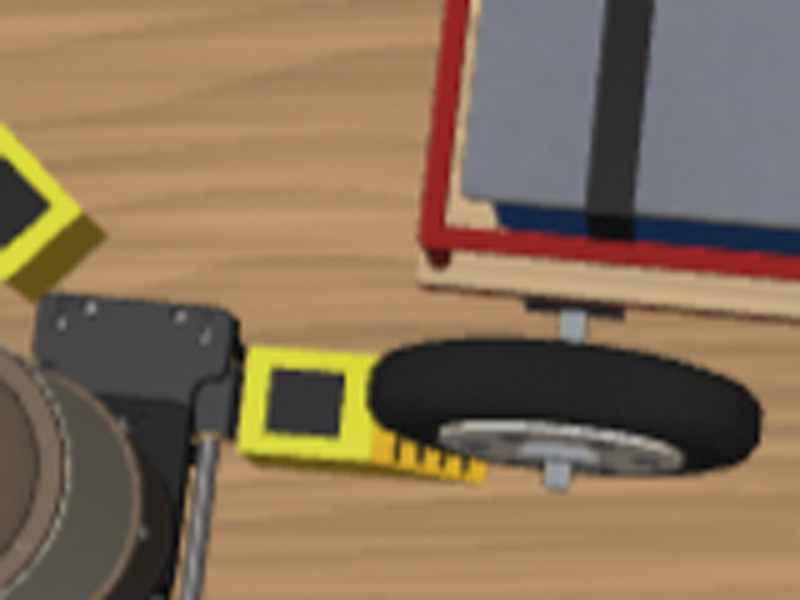

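View pics/s10.png

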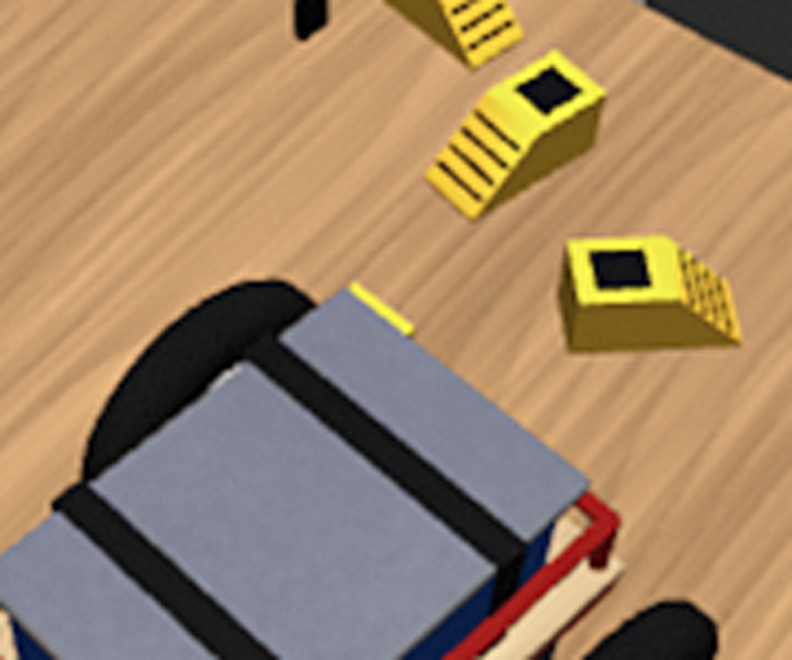

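```bash
python3 - <<'E'
from fit import *
A,B=np.load("p.npy",allow_pickle=True)
px=np.array([[252,345],[237,455],[484,484]])/5+[180,160]
L=np.array([[.028,.0625,.06],[-.028,.0625,.06],[-.028,-.0625,.004]])
def f(v):
    c,s=np.cos(v[2]),np.sin(v[2]);M=np.array([[c,-s,0],[s,c,0],[0,0,1]])
    return (proj(B,L@M.T+[v[0],v[1],0])-px).ravel()
c=least_squares(f,[.53,.26,0]);print(c.x,np.degrees(c.x[2]),c.fun)
v=np.array([.622,-.3592,-.1071]);d=c.x[:2]-v[:2]
print("in trailer",d@[np.cos(v[2]),np.sin(v[2])],d@[-np.sin(v[2]),np.cos(v[2])])
# knob target
k=v[:2]-.095*np.array([np.cos(v[2]),np.sin(v[2])]);print("knob",k)
todo(k,.3,-6.14)
E
```

```text
[ 0.5274  0.2621 -0.098 ] -5.617570334276274 [-0.4293  0.4074  0.2473 -0.5985  0.1859  0.2023]
in trailer -0.16044357390011005 0.607592788665463
knob [ 0.5275 -0.349 ]
t 10.55 tcp [0.4244 0.3194 0.2998] yaw 173.48 tool delta [-0.0107 -0.1782 -0.6524] twist -0.38 F [-0.4 -0.1  0.8] w 1.001
```

Call:
{"name": "apply_moves", "arguments": {
  "xyz": [
    [0,-0.004,-0.02],
    [0,-0.008,-0.035],
    [0,-0.01,-0.045],
    [0,-0.012,-0.045],
    [0,-0.012,-0.045],
    [0,-0.012,-0.045],
    [0,-0.012,-0.045],
    [0,-0.012,-0.045],
    [0,-0.012,-0.045],
    [0,-0.012,-0.045],
    [0,-0.012,-0.045],
    [0,-0.012,-0.045]
  ],
  "twist": [0,0,0,0,0,0,0,0,0,0,0,0],
  "claw": [1,1,1,1,1,1,1,1,1,1,1,1]
}}

```text
time_s: 11.75
tcp_pos: [0.4991, -0.2265, 0.2892]
ee_rot: [[0.031, -0.992, 0.12], [0.016, 0.12, 0.993], [-0.999, -0.029, 0.019]]
wrist_force: [1.6, 0.8, -0.0]
gripper_width: 1.0
```

Call:
{"name": "apply_moves", "arguments": {
  "xyz": [
    [0,-0.008,-0.04],
    [0,-0.008,-0.03],
    [0,0,0],
    [0,0,0]
  ],
  "twist": [0,0,0,0],
  "claw": [1,1,1,1]
}}

```text
time_s: 12.15
tcp_pos: [0.503, -0.3133, 0.284]
ee_rot: [[0.025, -0.99, 0.136], [0.016, 0.137, 0.99], [-1.0, -0.023, 0.019]]
wrist_force: [-0.0, -0.2, -0.0]
gripper_width: 1.002
```

```bash
python3 - <<'E'
from fit import *
todo((.5275,-.349),.25,-6.14)
print(r.sense()["ee_rot"],r.sense()["joints"])
E
```

```text
t 12.15 tcp [ 0.503  -0.3133  0.284 ] yaw 172.14 tool delta [ 0.0341 -0.0284 -0.0327] twist -1.72 F [-0.  -0.2 -0. ] w 1.002
[[ 0.0251 -0.9904  0.1363]
 [ 0.0158  0.1367  0.9905]
 [-0.9996 -0.0227  0.0191]] [-16.9347  16.8622   0.1552  -1.3486 -72.1858   9.49  ]
```

Call:
{"name": "apply_moves", "arguments": {
  "xyz": [
    [0.02,-0.014,-0.017],
    [0.03,-0.014,-0.016],
    [0.03,0,0],
    [0,0,0],
    [0,0,0]
  ],
  "twist": [-0.9,-0.8,0,0,0],
  "claw": [0.68,0.68,0.68,0.68,0.68]
}}

```text
time_s: 12.65
tcp_pos: [0.5285, -0.3498, 0.204]
ee_rot: [[0.027, -0.994, 0.105], [0.014, 0.105, 0.994], [-1.0, -0.026, 0.017]]
wrist_force: [0.3, 0.2, 0.6]
gripper_width: 0.701
```

```bash
python3 - <<'E'
from fit import *
todo((.527,-.349),.125,-6.14)
A=imaging.capture("scene");save(A,"s11.png",(110,270,270,440),3.4)
B=imaging.capture("top");save(B,"t11.png",(400,140,570,270),4.6)
E
```

```text
t 12.65 tcp [ 0.5285 -0.3498  0.204 ] yaw 173.97 tool delta [ 0.0789  0.0036 -0.0007] twist 0.11 F [0.3 0.2 0.6] w 0.701
```

View pics/s11.png

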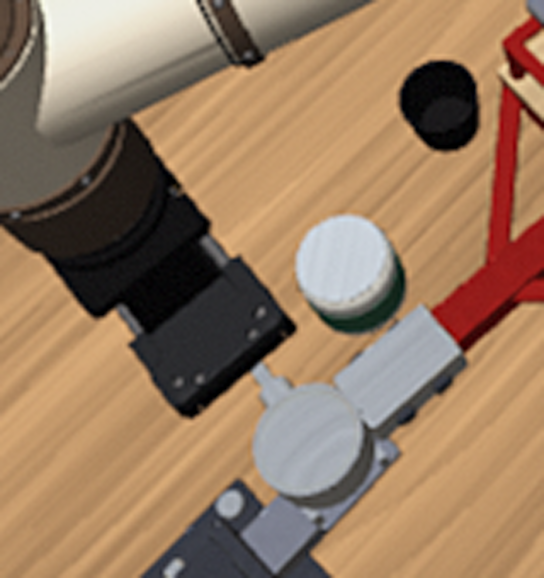

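View pics/t11.png

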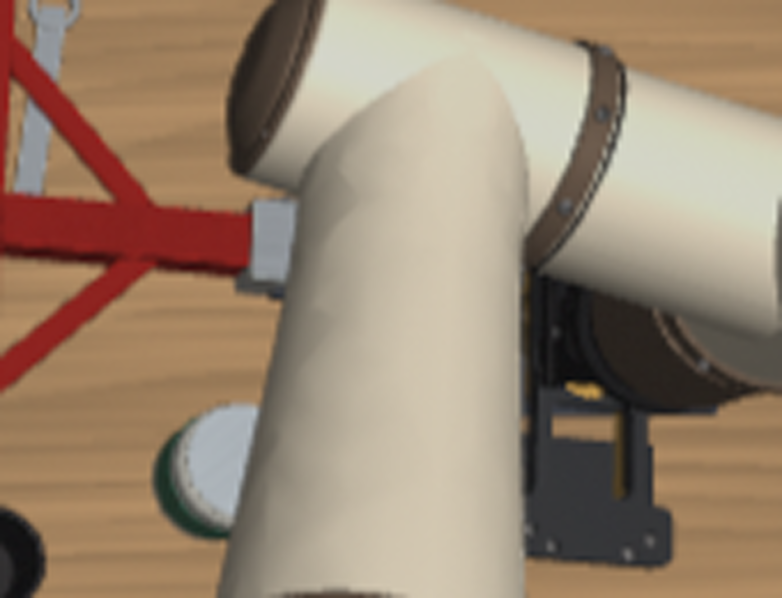

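Call:
{"name": "apply_moves", "arguments": {
  "xyz": [
    [0.02,0.002,0],
    [0.02,0.001,0],
    [0,0,0]
  ],
  "twist": [0,0,0],
  "claw": [0.68,0.68,0.68]
}}

```text
time_s: 13.05
tcp_pos: [0.5295, -0.3487, 0.1707]
ee_rot: [[0.04, -0.994, 0.102], [0.009, 0.103, 0.995], [-0.999, -0.038, 0.013]]
wrist_force: [-0.9, 1.1, -0.4]
gripper_width: 0.677
```

Call:
{"name": "apply_moves", "arguments": {
  "xyz": [
    [0.012,0,0],
    [0.012,0,0],
    [0.01,0,0],
    [0,0,0],
    [0,0,0]
  ],
  "twist": [0,0,0,0,0],
  "claw": [0.68,0.68,0.68,0.68,0.68]
}}

```text
time_s: 13.55
tcp_pos: [0.5336, -0.3491, 0.1397]
ee_rot: [[0.047, -0.994, 0.1], [0.005, 0.1, 0.995], [-0.999, -0.047, 0.01]]
wrist_force: [-0.6, 0.3, 1.2]
gripper_width: 0.679
```

```bash
python3 - <<'E'
from fit import *
todo((.527,-.349),.125,-6.14)
A=imaging.capture("scene");save(A,"s12.png",(110,310,240,440),4.4)
E
```

```text
t 13.55 tcp [ 0.5336 -0.3491  0.1397] yaw 174.23 tool delta [ 0.0144  0.0072 -0.0007] twist 0.37 F [-0.6  0.3  1.2] w 0.679
```

View pics/s12.png

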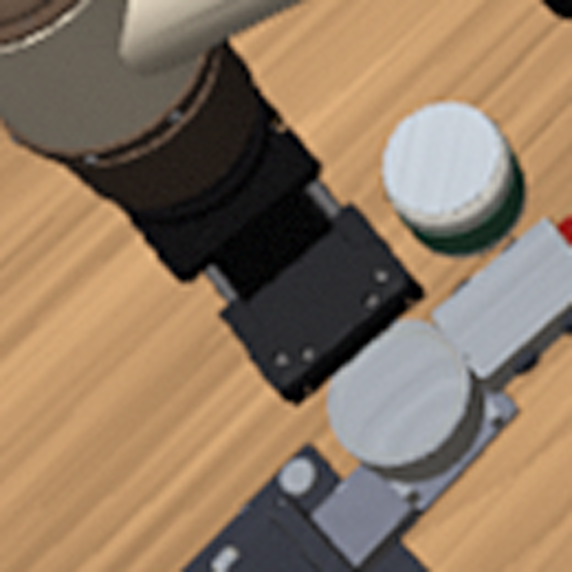

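Call:
{"name": "apply_moves", "arguments": {
  "xyz": [
    [0.006,0.005,-0.0005],
    [0.006,0.003,0],
    [0.002,0.001,0],
    [0,0,0]
  ],
  "twist": [0.3,0,0,0],
  "claw": [0.68,0.68,0.68,0.68]
}}

```text
time_s: 14.0
tcp_pos: [0.5244, -0.3486, 0.1246]
ee_rot: [[0.048, -0.993, 0.106], [0.005, 0.107, 0.994], [-0.999, -0.047, 0.01]]
wrist_force: [0.2, 0.0, -0.3]
gripper_width: 0.684
```

```bash
python3 - <<'E'
from fit import *
todo((.527,-.349),.125,-6.14)
E
```

```text
t 14.0 tcp [ 0.5244 -0.3486  0.1246] yaw 173.87 tool delta [-0.0003 -0.0027 -0.0001] twist 0.01 F [ 0.2  0.  -0.3] w 0.684
```

Good position. Close on the knob.

Call:
{"name": "apply_moves", "arguments": {
  "xyz": [
    [0,-0.0025,0],
    [0,0,0],
    [0,0,0],
    [0,0,0],
    [0,0,0],
    [0,0,0],
    [0,0,0]
  ],
  "twist": [0,0,0,0,0,0,0],
  "claw": [0.45,0.2,0.2,0.2,0.2,0.2,0.2]
}}

```text
time_s: 14.7
tcp_pos: [0.5267, -0.3491, 0.125]
ee_rot: [[0.047, -0.993, 0.106], [0.005, 0.106, 0.994], [-0.999, -0.046, 0.01]]
wrist_force: [-0.5, -0.1, -0.0]
gripper_width: 0.342
```

```bash
python3 - <<'E'
from fit import *
todo((.527,-.349),.125,-6.14)
A=imaging.capture("scene");save(A,"s13.png",(110,310,240,440),4.4)
E
```

```text
t 14.7 tcp [ 0.5267 -0.3491  0.125 ] yaw 173.89 tool delta [ 0.     -0.0003  0.0001] twist 0.03 F [-0.5 -0.1 -0. ] w 0.342
```

View pics/s13.png

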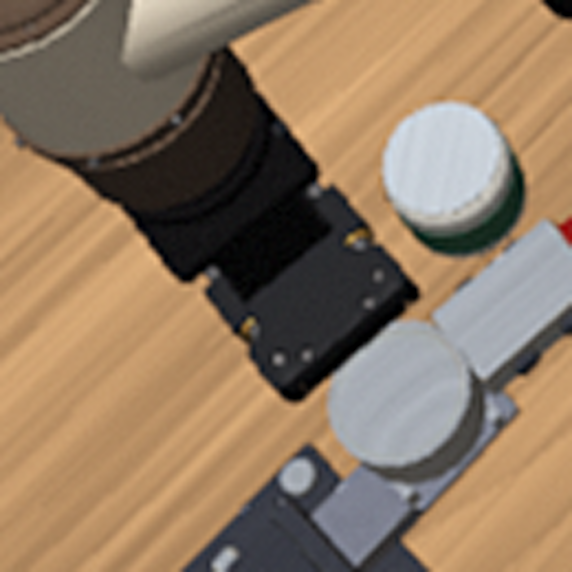

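Call:
{"name": "apply_moves", "arguments": {
  "xyz": [
    [0,0,0],
    [0,0,0],
    [0,0,0]
  ],
  "twist": [0,0,0],
  "claw": [0,0,0]
}}

```text
time_s: 15.05
tcp_pos: [0.5268, -0.3491, 0.125]
ee_rot: [[0.047, -0.993, 0.106], [0.005, 0.106, 0.994], [-0.999, -0.046, 0.01]]
wrist_force: [-1.4, -0.1, -0.9]
gripper_width: 0.34
```

Call:
{"name": "apply_moves", "arguments": {
  "xyz": [
    [-0.0003,0.005,0],
    [-0.0003,0.006,0]
  ],
  "twist": [0,0],
  "claw": [0,0]
}}

```text
time_s: 15.25
tcp_pos: [0.5192, -0.3485, 0.1252]
ee_rot: [[0.055, -0.993, 0.106], [0.002, 0.106, 0.994], [-0.998, -0.055, 0.008]]
wrist_force: [6.4, -0.7, -4.4]
gripper_width: 0.339
```

```bash
python3 - <<'E'
from fit import *
todo((.527,-.349),.125,-6.14)
A=imaging.capture("scene");save(A,"s14.png",(110,310,240,440),4.4)
E
```

```text
t 15.25 tcp [ 0.5192 -0.3485  0.1252] yaw 173.91 tool delta [ 0.0006 -0.0078  0.0003] twist 0.05 F [ 6.4 -0.7 -4.4] w 0.339
```

View pics/s14.png

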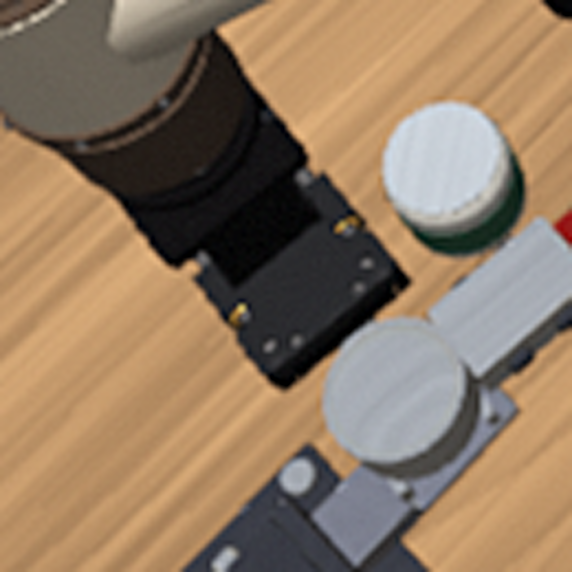

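Call:
{"name": "apply_moves", "arguments": {
  "xyz": [
    [0,0.007,0],
    [0,0.007,0],
    [-0.0003,0.007,0]
  ],
  "twist": [0,0,0],
  "claw": [0,0,0]
}}

```text
time_s: 15.6
tcp_pos: [0.5035, -0.3466, 0.1252]
ee_rot: [[0.07, -0.992, 0.105], [-0.001, 0.105, 0.994], [-0.998, -0.069, 0.006]]
wrist_force: [8.1, -1.5, -5.5]
gripper_width: 0.342
```

Call:
{"name": "apply_moves", "arguments": {
  "xyz": [
    [-0.0003,0.007,0],
    [-0.0003,0.006,0]
  ],
  "twist": [0,0],
  "claw": [0,0]
}}

```text
time_s: 15.8
tcp_pos: [0.4951, -0.3457, 0.1251]
ee_rot: [[0.081, -0.991, 0.104], [-0.005, 0.104, 0.995], [-0.997, -0.081, 0.004]]
wrist_force: [8.7, -0.8, -6.2]
gripper_width: 0.344
```

Call:
{"name": "apply_moves", "arguments": {
  "xyz": [
    [-0.0003,0.006,0]
  ],
  "twist": [0],
  "claw": [0]
}}

```text
time_s: 15.9
tcp_pos: [0.4918, -0.3453, 0.1249]
ee_rot: [[0.087, -0.991, 0.103], [-0.007, 0.103, 0.995], [-0.996, -0.087, 0.002]]
wrist_force: [9.5, -0.7, -6.2]
gripper_width: 0.339
```

Call:
{"name": "apply_moves", "arguments": {
  "xyz": [
    [-0.0005,0.006,0]
  ],
  "twist": [0],
  "claw": [0]
}}

```text
time_s: 16.0
tcp_pos: [0.4885, -0.3449, 0.1249]
ee_rot: [[0.093, -0.99, 0.103], [-0.008, 0.102, 0.995], [-0.996, -0.093, 0.001]]
wrist_force: [9.0, -1.2, -10.2]
gripper_width: 0.341
```

```bash
python3 - <<'E'
from fit import *
todo((.527,-.349),.125,-6.14)
A=imaging.capture("scene");save(A,"s15.png",(110,310,240,440),4.4)
todo((.527,-.349),.125,-6.14)
E
```

```text
t 16.0 tcp [ 0.4885 -0.3449  0.1249] yaw 174.09 tool delta [ 0.0035 -0.0385 -0.0001] twist 0.23 F [  9.   -1.2 -10.2] w 0.341
t 16.05 tcp [ 0.488  -0.3448  0.1248] yaw 174.08 tool delta [ 0.0035 -0.0391 -0.0002] twist 0.22 F [ 9.1 -0.9 -8.6] w 0.335
```

View pics/s15.png

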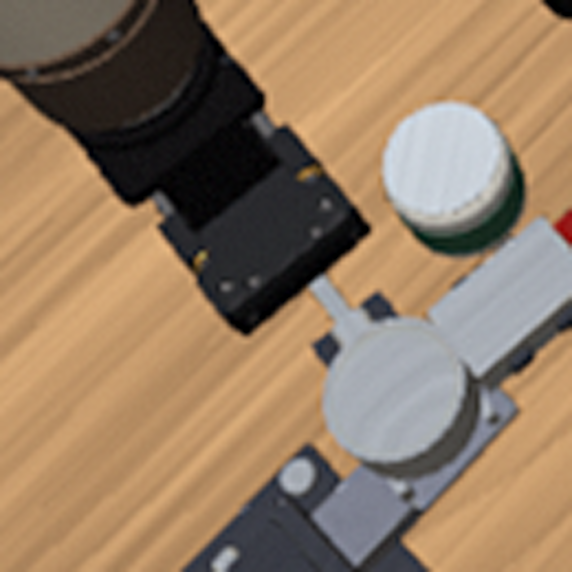

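Call:
{"name": "apply_moves", "arguments": {
  "xyz": [
    [-0.008,0.004,0.0005],
    [-0.009,0.002,0.0008],
    [-0.009,0.002,0.0009]
  ],
  "twist": [0,0,0],
  "claw": [0,0,0]
}}

```text
time_s: 16.35
tcp_pos: [0.4876, -0.3428, 0.1467]
ee_rot: [[0.113, -0.988, 0.102], [-0.014, 0.101, 0.995], [-0.994, -0.114, -0.002]]
wrist_force: [10.5, -4.0, -8.7]
gripper_width: 0.341
```

```bash
python3 - <<'E'
from fit import *
todo((.527,-.349),.125,-6.14)
A=imaging.capture("scene");save(A,"s16.png",(80,260,270,450),3)
E
```

```text
t 16.35 tcp [ 0.4876 -0.3428  0.1467] yaw 174.17 tool delta [ 0.0261 -0.0371 -0.0021] twist 0.31 F [10.5 -4.  -8.7] w 0.341
```

View pics/s16.png

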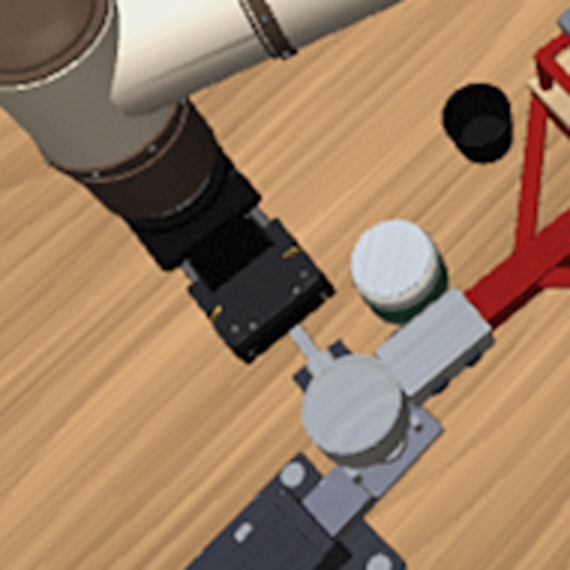

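Call:
{"name": "apply_moves", "arguments": {
  "xyz": [
    [-0.009,0.002,0.0003],
    [-0.009,0.002,0.0006],
    [-0.009,0.002,0.0008]
  ],
  "twist": [0,0,0],
  "claw": [0,0,0]
}}

```text
time_s: 16.7
tcp_pos: [0.4815, -0.3406, 0.1732]
ee_rot: [[0.12, -0.987, 0.104], [-0.016, 0.103, 0.995], [-0.993, -0.121, -0.003]]
wrist_force: [0.6, 0.4, -7.8]
gripper_width: 0.34
```

```bash
python3 - <<'E'
from fit import *
todo((.527,-.349),.125,-6.14)
A=imaging.capture("scene");save(A,"s17.png",(80,260,270,450),3)
E
```

```text
t 16.7 tcp [ 0.4815 -0.3406  0.1732] yaw 174.06 tool delta [ 0.0534 -0.04   -0.0034] twist 0.2 F [ 0.6  0.4 -7.8] w 0.34
```

View pics/s17.png

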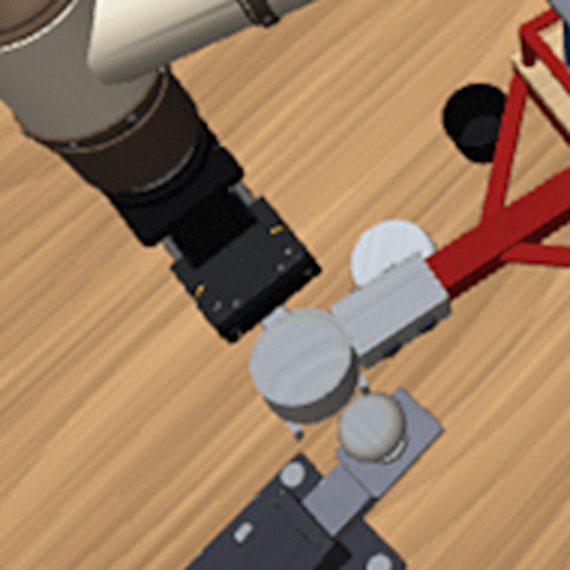

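Call:
{"name": "apply_moves", "arguments": {
  "xyz": [
    [-0.009,0,0.0008],
    [-0.009,0,0.0012],
    [-0.009,0,0.0014]
  ],
  "twist": [0,0,0],
  "claw": [0,0,0]
}}

```text
time_s: 17.05
tcp_pos: [0.4757, -0.3351, 0.1985]
ee_rot: [[0.114, -0.988, 0.107], [-0.011, 0.106, 0.994], [-0.993, -0.115, 0.001]]
wrist_force: [0.7, 0.6, -7.9]
gripper_width: 0.344
```

```bash
python3 - <<'E'
from fit import *
todo((.527,-.349),.125,-6.14)
A=imaging.capture("scene");save(A,"s18.png");B=imaging.capture("top");save(B,"t18.png",(180,160,340,280),5);save(B,"t18f.png")
np.save("p2.npy",[A,B],allow_pickle=True)
E
```

```text
t 17.05 tcp [ 0.4757 -0.3351  0.1985] yaw 173.86 tool delta [ 0.079  -0.0437 -0.0085] twist 0.0 F [ 0.7  0.6 -7.9] w 0.344
```

View pics/s18.png

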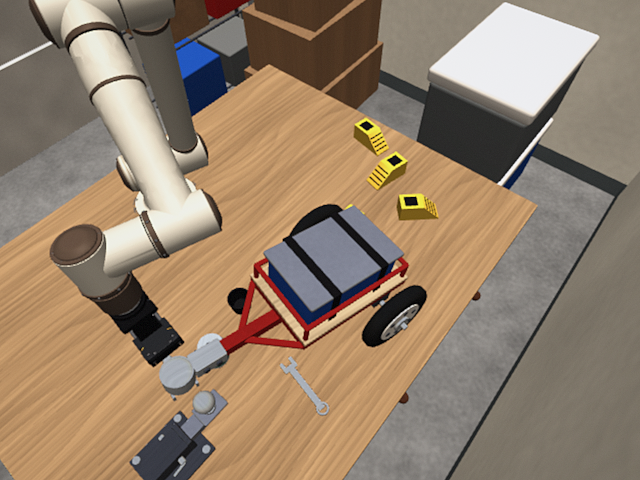

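View pics/t18.png

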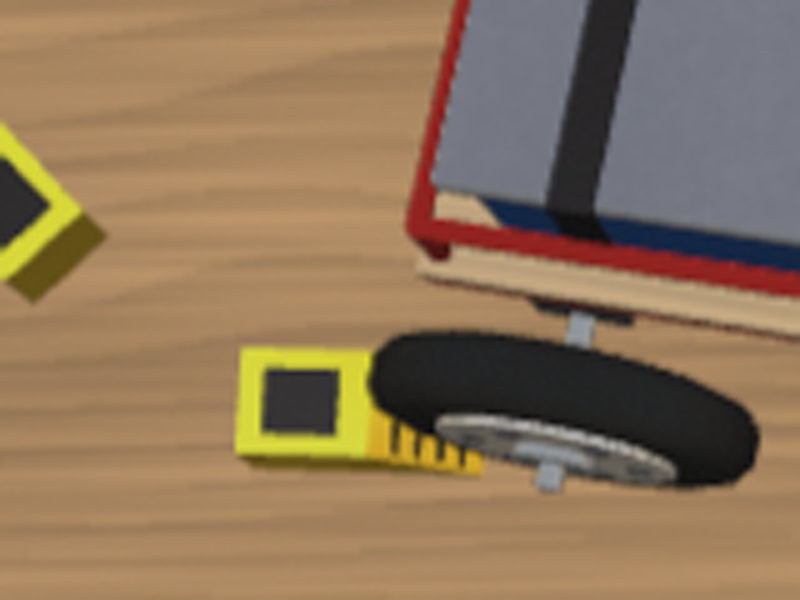

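View pics/t18f.png

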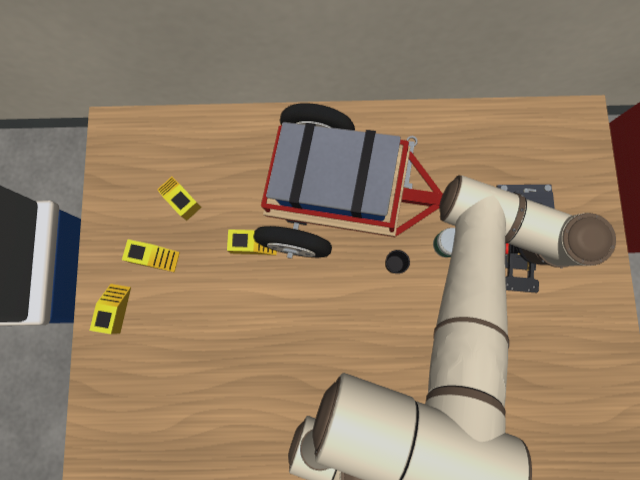

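```bash
cat > fit2.py <<'E'
from fit import *
th=np.linspace(0,2*np.pi,180)
cy=np.vstack([np.c_[np.full(180,d),rr*np.cos(th),.1+rr*np.sin(th)] for d,rr in((-.02,.092),(.02,.092),(-.012,.1),(.012,.1))])
def rot(v,L):
    c,s=np.cos(v[2]),np.sin(v[2]);M=np.array([[c,-s,0],[s,c,0],[0,0,1]]);return L@M.T+[v[0],v[1],0]
def wheel(B,bb,yaw):
    # fixed yaw, fit x,y
    def f(q):
        w=proj(B,rot([q[0],q[1],yaw],cy));return [w[:,0].min()-bb[0],w[:,0].max()-bb[1],w[:,1].min()-bb[2],w[:,1].max()-bb[3]]
    s=least_squares(f,[.52,.155]);return s.x,s.fun
def wheel3(B,bb):
    def f(q):
        w=proj(B,rot(q,cy));return [w[:,0].min()-bb[0],w[:,0].max()-bb[1],w[:,1].min()-bb[2],w[:,1].max()-bb[3]]
    s=least_squares(f,[.52,.155,-.15]);return s.x,s.fun
def chock3(B,px):
    L=np.array([[.028,.0625,.06],[-.028,.0625,.06],[-.028,-.0625,.004]])
    s=least_squares(lambda v:(proj(B,rot(v,L))-px).ravel(),[.53,.26,0]);return s.x
def report(B,bb,px,yaw=None):
    w,e=wheel(B,bb,yaw) if yaw is not None else wheel3(B,bb)
    if yaw is None: yaw=w[2]
    c=chock3(B,px)
    print("wheel",w,np.degrees(yaw),"res",e);print("chock",c[:2],np.degrees(c[2]))
    d=c[:2]-w[:2];print("chock rel wheel in trailer axes",d@[np.cos(yaw),np.sin(yaw)],d@[-np.sin(yaw),np.cos(yaw)], "in chock axes",d@[np.cos(c[2]),np.sin(c[2])],d@[-np.sin(c[2]),np.cos(c[2])])
E
python3 - <<'E'
from fit2 import *
A,B0=np.load("p.npy",allow_pickle=True);_,B=np.load("p2.npy",allow_pickle=True)
o=np.array([180,160])
report(B0,[253.2,332.2,227.6,255],np.array([[252,345],[237,455],[484,484]])/5+o,-.107)
report(B0,[253.2,332.2,227.6,255],np.array([[252,345],[237,455],[484,484]])/5+o)
report(B,[180+370/5,180+758/5,160+330/5,160+487/5],np.array([[242,347],[234,455],[481,474]])/5+o)
E
```

```text
wheel [0.5165 0.155 ] -6.130648407899808 res [-0.4897  0.4912 -0.9758  1.0785]
chock [0.5274 0.2621] -5.617570334276274
chock rel wheel in trailer axes -0.0005230221568635108 0.10762849758795288 in chock axes 0.0004407885489314399 0.1076288657873513
wheel [ 0.5163  0.1549 -0.0244] -1.3992289183574693 res [-0.2902  0.291  -0.3218  0.3578]
chock [0.5274 0.2621] -5.617570334276274
chock rel wheel in trailer axes 0.008468538748087681 0.10736781666805573 in chock axes 0.0005478943203080977 0.10769987937043785
wheel [ 0.5158  0.1548 -0.1634] -9.363702575561684 res [-1.1903  1.1935 -0.0823  0.0506]
chock [0.5301 0.2653] -2.6974038521184163
chock rel wheel in trailer axes -0.003928750649336191 0.1112683178807585 in chock axes 0.009014564786797359 0.11097211932455293
```

Call:
{"name": "apply_moves", "arguments": {
  "xyz": [
    [-0.008,0,0.0012],
    [-0.008,0,0.0014],
    [-0.005,0,0.0008],
    [0,0,0]
  ],
  "twist": [0,0,0,0],
  "claw": [0,0,0,0]
}}

```text
time_s: 17.55
tcp_pos: [0.4733, -0.33, 0.2216]
ee_rot: [[0.114, -0.988, 0.105], [-0.01, 0.105, 0.994], [-0.993, -0.114, 0.002]]
wrist_force: [-0.3, -1.0, -5.8]
gripper_width: 0.348
```

```bash
python3 - <<'E'
from fit2 import *
# knob target at original yaw, a=11deg : y'=15.5mm
v=np.array([.622,-.3592,-.107])
k=rot(v,np.array([[-.095,.0155,.228]]));print(k)
todo(k[0,:2],.220,-6.14)
A=imaging.capture("scene");save(A,"s19.png",(80,260,270,450),3)
print(r.sense()["ee_rot"],r.sense()["joints"])
E
```

```text
[[ 0.5292 -0.3336  0.228 ]]
t 17.55 tcp [ 0.4733 -0.33    0.2216] yaw 173.95 tool delta [ 0.008  -0.0554  0.0023] twist 0.09 F [-0.3 -1.  -5.8] w 0.348
[[ 0.1137 -0.9879  0.1054]
 [-0.01    0.105   0.9944]
 [-0.9935 -0.1141  0.0021]] [-19.6947  15.3657 -11.2033  -1.976  -57.1049  14.6185]
```

View pics/s19.png

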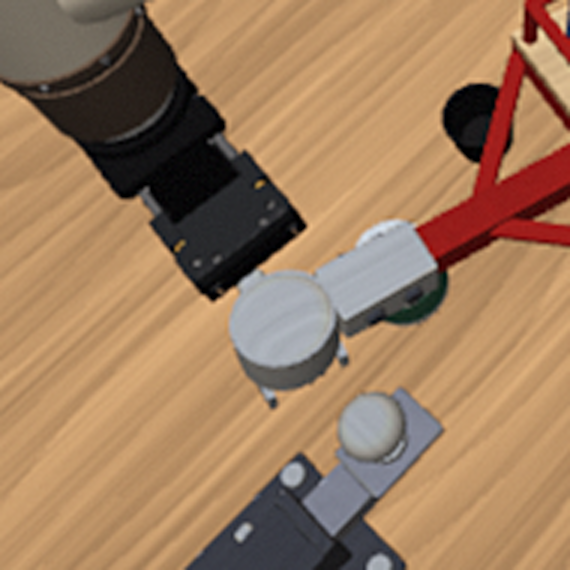

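Call:
{"name": "apply_moves", "arguments": {
  "xyz": [
    [0.0004,-0.007,0.0001],
    [0.0006,-0.008,0.0001],
    [0.0006,-0.008,0.0001],
    [0,0,0]
  ],
  "twist": [0,0,0,0],
  "claw": [0,0,0,0]
}}

```text
time_s: 18.0
tcp_pos: [0.4963, -0.3318, 0.2205]
ee_rot: [[0.108, -0.989, 0.102], [-0.008, 0.101, 0.995], [-0.994, -0.108, 0.003]]
wrist_force: [-0.5, 1.4, -6.7]
gripper_width: 0.343
```

```bash
python3 - <<'E'
from fit2 import *
todo((.5292,-.3336),.220,-6.14)
A=imaging.capture("scene");save(A,"s20.png",(80,260,270,450),3)
B=imaging.capture("top");save(B,"t20.png",(180,160,340,280),5)
E
```

```text
t 18.0 tcp [ 0.4963 -0.3318  0.2205] yaw 174.14 tool delta [ 0.004  -0.0326  0.0015] twist 0.28 F [-0.5  1.4 -6.7] w 0.343
```

View pics/s20.png

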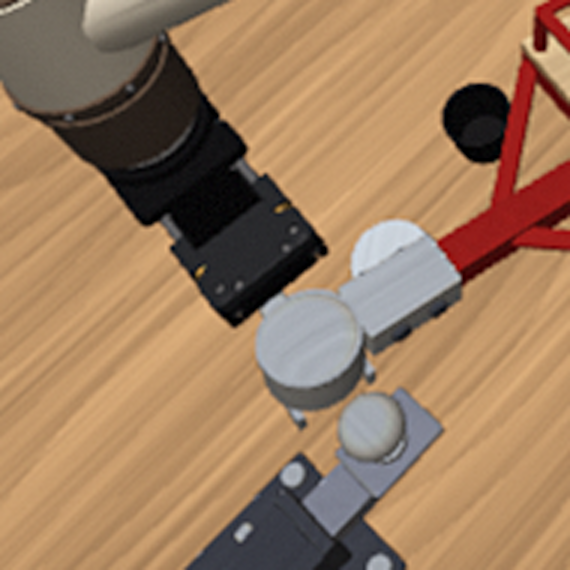

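View pics/t20.png

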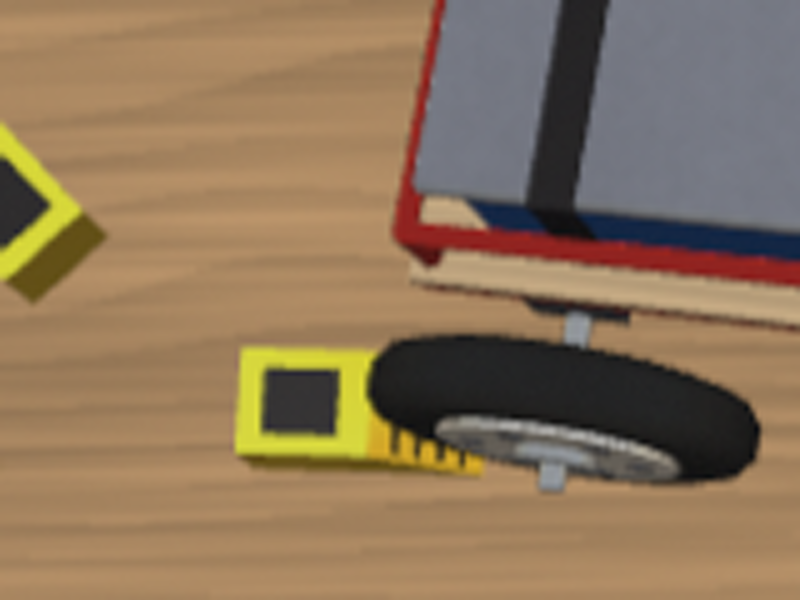

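Call:
{"name": "apply_moves", "arguments": {
  "xyz": [
    [0.0008,-0.007,0.0003],
    [0.0008,-0.009,0.0003],
    [0.0008,-0.008,0.0003],
    [0.0006,-0.006,0.0003],
    [0,0,0]
  ],
  "twist": [0,0,0,0,0],
  "claw": [0,0,0,0,0]
}}

```text
time_s: 18.6
tcp_pos: [0.5276, -0.3338, 0.2201]
ee_rot: [[0.105, -0.989, 0.101], [-0.008, 0.101, 0.995], [-0.994, -0.106, 0.003]]
wrist_force: [-0.8, -0.3, -6.7]
gripper_width: 0.343
```

```bash
python3 - <<'E'
from fit2 import *
todo((.5292,-.3336),.220,-6.14)
A=imaging.capture("scene");save(A,"s21.png",(80,260,270,450),3);save(A,"s21f.png")
B=imaging.capture("top");save(B,"t21.png",(180,160,340,280),5)
np.save("p3.npy",[A,B],allow_pickle=True)
E
```

```text
t 18.6 tcp [ 0.5276 -0.3338  0.2201] yaw 174.2 tool delta [ 0.0003 -0.0016  0.0003] twist 0.34 F [-0.8 -0.3 -6.7] w 0.343
```

View pics/s21.png

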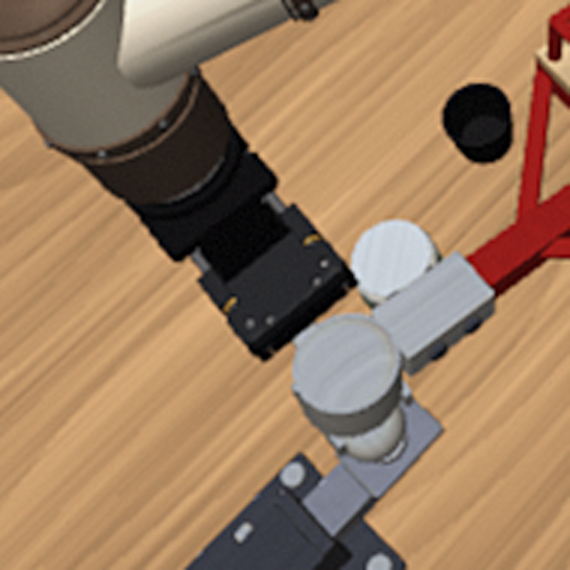

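View pics/t21.png

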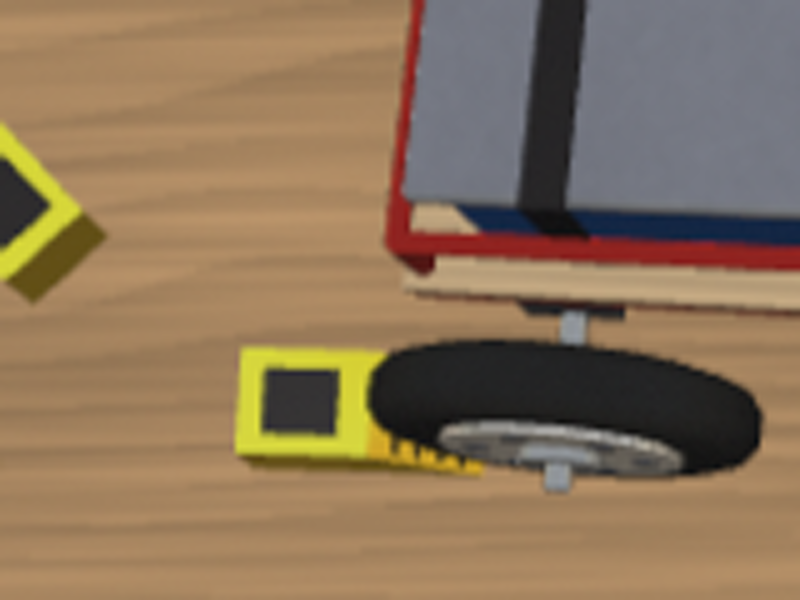

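View pics/s21f.png

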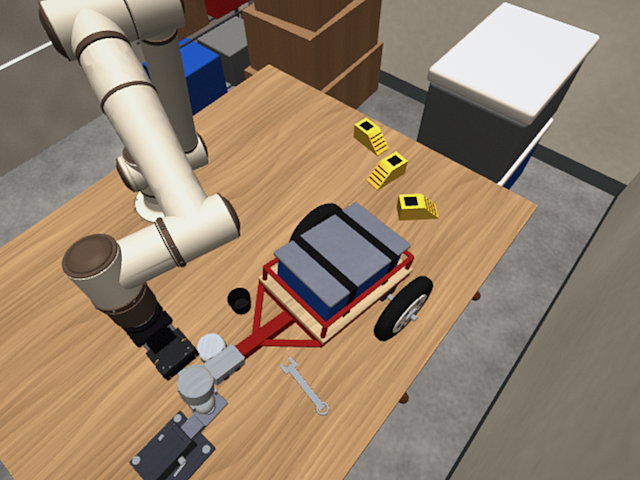

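```bash
python3 - <<'E'
from fit2 import *
A0,B0=np.load("p.npy",allow_pickle=True);A,B=np.load("p3.npy",allow_pickle=True)
o=np.array([180,160])
report(B,[180+368/5,180+761/5,160+338/5,160+474/5],np.array([[242,347],[234,455],[481,474]])/5+o,-.107)
v=[.622,-.3592,-.107]
print("seated pred (z=.126)",proj(A0,rot(v,np.array([[0,0,.126]]))),"meas 200.8 400.3")
for a in(9,10,11,12):
    c,s=np.cos(np.radians(a)),np.sin(np.radians(a))
    y=.5-.5*c+.026*s;z=.1+.026*c+.5*s; rim=.1-.026*c+.5*s
    print(a,"rim above ball",rim-.13,proj(A,rot(v,np.array([[0,y,z]]))),"meas 196 381")
E
```

```text
wheel [0.5167 0.1545] -6.130648407899808 res [-0.6873  0.6896 -1.0785  1.1871]
chock [0.5301 0.2653] -2.6974038521184163
chock rel wheel in trailer axes 0.001469658729368101 0.11156743011305235 in chock axes 0.008148300115987875 0.11127918297701246
seated pred (z=.126) [[201.5344 399.4752]] meas 200.8 400.3
9 rim above ball 0.022537335664641833 [[196.7011 386.3184]] meas 196 381
10 rim above ball 0.03121908725514777 [[196.4415 384.5025]] meas 196 381
11 rim above ball 0.039882190918633154 [[196.2427 382.6136]] meas 196 381
12 rim above ball 0.04852400778980073 [[196.1062 380.6512]] meas 196 381
```

```bash
python3 - <<'E'
from fit2 import *
A0,_=np.load("p.npy",allow_pickle=True);A,B=np.load("p3.npy",allow_pickle=True)
v=[.622,-.3592,-.107]
def draw(P,angs,name,cr):
    S=6;im=cv2.resize(np.ascontiguousarray(P["pixels"][cr[1]:cr[3],cr[0]:cr[2],::-1]),None,fx=S,fy=S,interpolation=cv2.INTER_CUBIC)
    for a,col in angs:
        c,s=np.cos(np.radians(a)),np.sin(np.radians(a))
        t=np.linspace(0,2*np.pi,100)
        L=np.c_[.035*np.cos(t),-.5+.035*np.sin(t),np.full(100,-.026)]
        L=np.c_[L[:,0],.5+c*L[:,1]+s*L[:,2],.1+c*L[:,2]-s*L[:,1]]
        q=((proj(P,rot(v,L))-cr[:2]+.5)*S).astype(int)
        cv2.polylines(im,[q.reshape(-1,1,2)],True,col,1)
    cv2.imwrite("pics/"+name,im)
draw(A0,[(0,(0,255,0))],"o0.png",(150,350,270,440))
draw(A,[(10,(255,0,0)),(11,(0,255,0)),(12,(0,0,255))],"o1.png",(150,340,270,430))
E
```

```text
(no output)
```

View pics/o0.png

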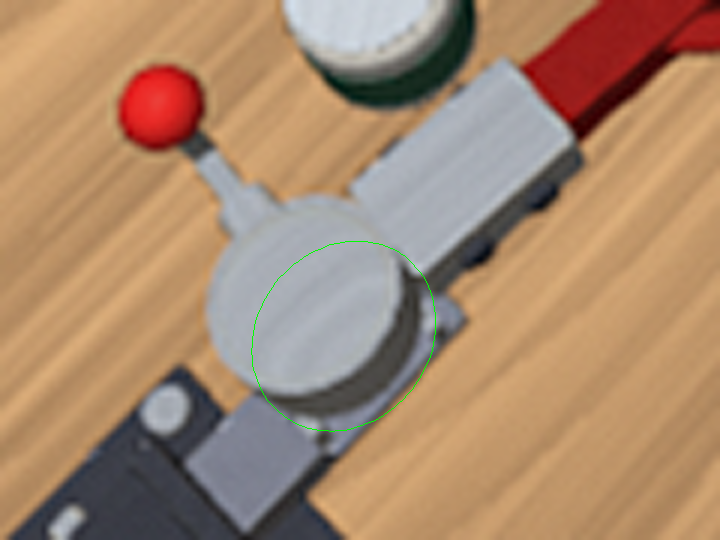

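View pics/o1.png

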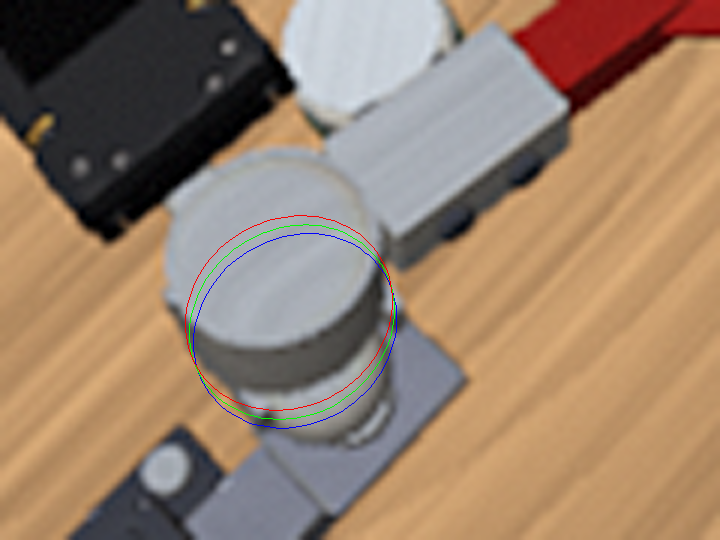

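```bash
python3 - <<'E'
from fit2 import *
A0,_=np.load("p.npy",allow_pickle=True);A,B=np.load("p3.npy",allow_pickle=True)
v=np.array([.622,-.3592,-.107]);c0,s0=np.cos(v[2]),np.sin(v[2]);M=np.array([[c0,-s0,0],[s0,c0,0],[0,0,1]])
f=lambda u,o:np.array(o)+np.array(u)/6
pts=[((580,148),(568,100),.115),((505,60),(492,25),.115),((575,135),(567,97),.12),((420,275),(402,232),.115),((310,295),(268,248),.144),((310,295),(268,248),.126)]
for dy in (0,.002):
  for u0,u1,z in pts:
    X=onz(A0,f(u0,(150,350))-.5,z);l=M.T@(X-[v[0],v[1],0])
    def g(q):
        a=q[0];c,s=np.cos(a),np.sin(a);y,zz=l[1]-.5,l[2]-.1
        L=np.array([[l[0],.5+c*y+s*zz,.1+c*zz-s*y]])
        return (proj(A,rot(v,L)+[q[1],0,0]+[0,dy,0])-(f(u1,(150,340))-.5)).ravel()
    r_=least_squares(g,[.19,0]);a=r_.x[0]
    print(u0,z,l.round(3),"deg",np.degrees(a).round(2),"dx",r_.x[1].round(4),"rim",(.1-.026*np.cos(a)+.5*np.sin(a)-.13).round(4))
E
```

```text
(580, 148) 0.115 [0.021 0.106 0.115] deg 13.27 dx -0.0024 rim 0.0595
(505, 60) 0.115 [-0.026  0.107  0.115] deg 11.98 dx 0.0002 rim 0.0484
(575, 135) 0.12 [0.018 0.108 0.12 ] deg 12.23 dx -0.0009 rim 0.0505
(420, 275) 0.115 [0.017 0.034 0.115] deg 12.81 dx 0.0037 rim 0.0555
(310, 295) 0.144 [0.005 0.001 0.144] deg 9.17 dx -0.0098 rim 0.024
(310, 295) 0.126 [-0.002  0.     0.126] deg 10.59 dx -0.0054 rim 0.0364
(580, 148) 0.115 [0.021 0.106 0.115] deg 12.54 dx -0.004 rim 0.0532
(505, 60) 0.115 [-0.026  0.107  0.115] deg 11.21 dx -0.0018 rim 0.0417
(575, 135) 0.12 [0.018 0.108 0.12 ] deg 11.49 dx -0.0025 rim 0.0441
(420, 275) 0.115 [0.017 0.034 0.115] deg 12.02 dx 0.0015 rim 0.0487
(310, 295) 0.144 [0.005 0.001 0.144] deg 8.31 dx -0.0126 rim 0.0165
(310, 295) 0.126 [-0.002  0.     0.126] deg 9.7 dx -0.0084 rim 0.0286
```

Call:
{"name": "apply_moves", "arguments": {
  "xyz": [
    [0,0,0.0015],
    [0,0,0.0015],
    [0,0,0]
  ],
  "twist": [0,0,0],
  "claw": [0,0,0]
}}

```text
time_s: 19.0
tcp_pos: [0.527, -0.3315, 0.221]
ee_rot: [[0.106, -0.989, 0.102], [-0.01, 0.101, 0.995], [-0.994, -0.107, 0.001]]
wrist_force: [-0.7, -1.2, -7.6]
gripper_width: 0.343
```

Call:
{"name": "apply_moves", "arguments": {
  "xyz": [
    [0,0,0.0015]
  ],
  "twist": [0],
  "claw": [0]
}}

```text
time_s: 19.1
tcp_pos: [0.5272, -0.3309, 0.2218]
ee_rot: [[0.107, -0.989, 0.102], [-0.012, 0.101, 0.995], [-0.994, -0.108, -0.001]]
wrist_force: [-1.6, -6.4, -5.2]
gripper_width: 0.34
```

```bash
python3 - <<'E'
from fit2 import *
todo((.5292,-.3306),.220,-6.14)
A=imaging.capture("scene");save(A,"s22f.png")
B=imaging.capture("top");save(B,"t22.png",(180,160,340,280),5)
todo((.5292,-.3306),.220,-6.14)
E
```

```text
t 19.1 tcp [ 0.5272 -0.3309  0.2218] yaw 174.17 tool delta [ 0.0019 -0.0017  0.0005] twist 0.31 F [-1.6 -6.4 -5.2] w 0.34
t 19.2 tcp [ 0.5274 -0.3309  0.222 ] yaw 174.14 tool delta [ 0.0022 -0.0016  0.0004] twist 0.28 F [-0.9 -4.2 -6.7] w 0.344
```

View pics/t22.png

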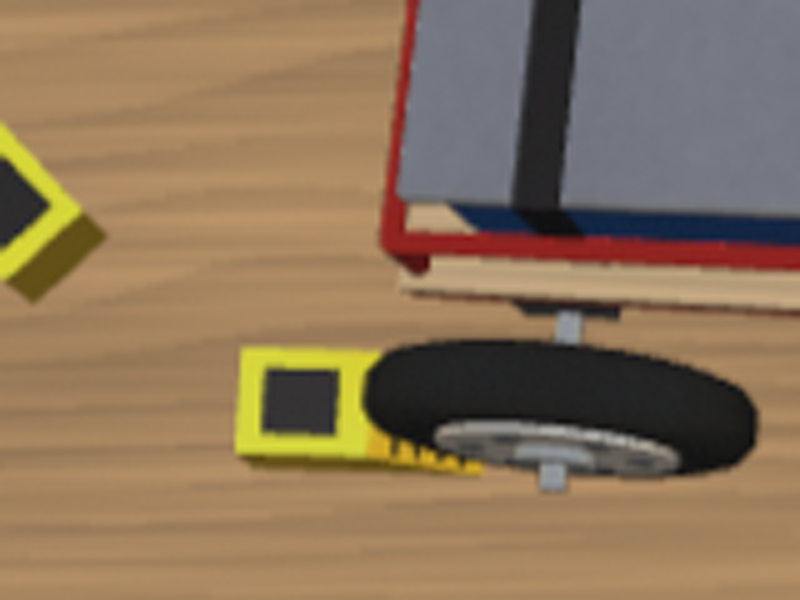

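Call:
{"name": "apply_moves", "arguments": {
  "xyz": [
    [0.002,0,0],
    [0,0,0],
    [0,0,0],
    [0,0,0]
  ],
  "twist": [0,0,0,0],
  "claw": [0,0,0,0]
}}

```text
time_s: 19.6
tcp_pos: [0.5274, -0.3314, 0.2201]
ee_rot: [[0.108, -0.989, 0.103], [-0.012, 0.103, 0.995], [-0.994, -0.109, -0.001]]
wrist_force: [-1.2, -3.3, -6.9]
gripper_width: 0.346
```

```bash
python3 - <<'E'
from fit2 import *
todo((.5292,-.3306),.220,-6.14)
A=imaging.capture("scene");save(A,"s23.png")
B=imaging.capture("top");save(B,"t23.png")
todo((.5292,-.3306),.220,-6.14)
E
```

```text
t 19.6 tcp [ 0.5274 -0.3314  0.2201] yaw 174.07 tool delta [ 0.0003 -0.0017  0.001 ] twist 0.21 F [-1.2 -3.3 -6.9] w 0.346
t 19.7 tcp [ 0.5274 -0.3314  0.2202] yaw 174.07 tool delta [ 0.0003 -0.0017  0.001 ] twist 0.21 F [-1.4 -3.1 -6.6] w 0.345
```

View pics/s23.png

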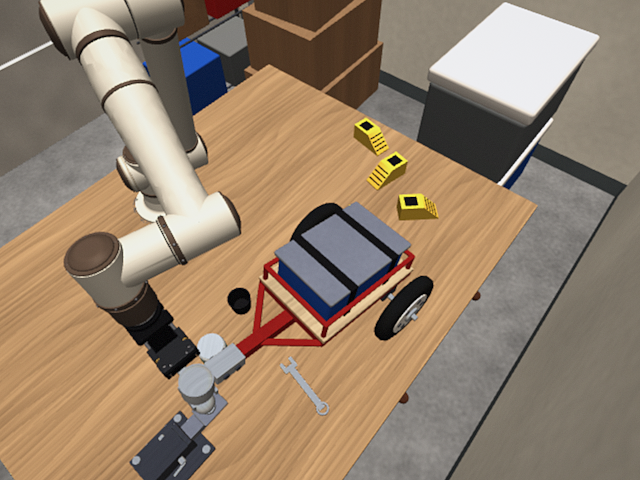

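View pics/t23.png

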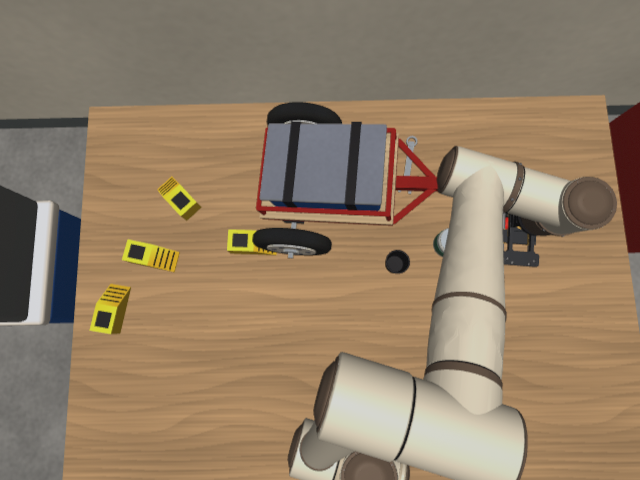

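The pose holds steady: coupler above the ball, both wheels down, chock against the tyre, and the tin, cover and wrench undisturbed. Handing in.

```bash
python3 -c "
from station import job
print(job.finish_job())"
```

```text
the job is handed in; nothing more can be done
None
```

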